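# Change the cells of the humidity logger

### The job

Take the humidity logger out of its foam by its bail, lifting the free end first so that it tilts out from under the rubber tongue, turn it over and lay it face down on the cork mat. Drop every fresh cell that stands on the bench into a bay of its own in the logger's back. Also tip the used cells out of the metal scoop into the wooden box and set the empty scoop back down upright on the bench; leave the maple and cork blocks where they are.

Things in the scene. Friction and masses are not known exactly. Their poses are not given: they have to be found in the camera images.
- logger: humidity logger, a block 120 (x) x 50 (y) x 28 (z) mm, 0.18 to 0.30 kg with its bail; origin at its centre. +z face: display; -z face (the back): three cell bays. At the start it lies in the foam, display up (centre 24 mm above the bench); its +x end is the free end, with a swinging bail; its -x end is the heel, under the foam's tongue
- bay0 (a point): mouth of a square bay in the logger's back, 29 mm wide and 8 mm deep, at x = -43, y = 0, z = -14 mm of the logger; a seated cell stands 4 mm proud, its centre at z = -12 mm of the logger
- bay1 (a point): mouth of a square bay in the logger's back, 29 mm wide and 8 mm deep, at x = -12, y = 0, z = -14 mm of the logger; a seated cell stands 4 mm proud, its centre at z = -12 mm of the logger
- bay2 (a point): mouth of a square bay in the logger's back, 29 mm wide and 8 mm deep, at x = 19, y = 0, z = -14 mm of the logger; a seated cell stands 4 mm proud, its centre at z = -12 mm of the logger
- heel (a point): the lower edge of the logger's heel: the point x = -60, y = 0, z = -14 mm of the logger; it must still lie in the cutout (below the foam's top) when the logger has been tilted 0.2 rad (12 degrees) or more
- bail_bar (a point): middle of the steel bail's bar, 10 x 10 mm and 68 mm long along the logger's y; bail hinged to the logger at x = 50, y = 0, z = 0 mm, bar 36 mm from the hinge. Held by the bar, the logger swings freely and hangs heel down; the bail stays where it is left when nothing pulls on it
- bail (a joint): angle of the bail (rad): 0 bar above the display face (logger's +z), 1.57 beyond the free end (+x), 3.14 behind the back (-z); it starts at 0 to 0.25 and swings from -0.15 to 3.3
- foam: fixed foam block in a case, 176 x 104 mm, top 36 mm above the bench; origin on the bench under the cutout's centre, axes as the logger's as it lies there. Cutout 124 x 54 mm, floor at z = 10 mm; its snug sides (y = +-27 mm) run from x = -62 to 30 mm, past that it is wider
- sill (a point): middle of the top of the foam's sill before the logger's free end (z = 22 mm; 22 mm thick, its inner face 2 mm from the logger), which stops the logger from sliding out level
- tongue (a point): middle of the lower edge of the fixed rubber tongue over the heel: 44 mm wide, underside 2.5 mm above the logger, 5 mm thick, covering its last 5 mm, so a straight lift jams. Raise the free end 15 to 25 degrees, the heel staying down, then draw the logger out along its own +x, away from the tongue
- mat: fixed cork mat, 110 (x) x 164 (y) x 3 mm, on the bench; origin at the centre of its underside; the logger's centre must come to rest over it
- dish: aluminium scoop, 100 (x) x 60 (y) x 28 mm high, walls 3 mm, floor 3 mm, open on top and at its +x end, over which it pours (tip it some 60 degrees), 0.10 to 0.16 kg; origin at the centre of its underside. It can be gripped across its 60 mm width from outside. The used cells stand on its floor
- lamp_joint (a point): joint of a fixed lamp that hangs left of the work. Its shade (160 mm wide, 0.17 to 0.32 m up) is centred 130 mm nearer the robot and 80 mm to the left of this point; two rods and a cable rise from here to 0.96 m above x = 0.6, y = 0 m. To pass from the left side to the work on the right, fold the arm up high and close to its base
- bin: fixed open wooden box, 120 x 120 x 55 mm outside, walls 6 mm; origin at the centre of its underside
- maple: loose maple block 44 x 76 x 28 mm, a bystander; origin at the centre of its underside
- cork: loose cork block 45 x 70 x 30 mm, a bystander; origin at the centre of its underside
- cell0: fresh button cell, a steel disc 20 mm in diameter and 12 mm high (10 mm body, then a 15 mm boss 2 mm high on top); origin at its centre, z = its axis; stands on the bench at the start; two or three of the three are there
- cell1: fresh button cell, a steel disc 20 mm in diameter and 12 mm high (10 mm body, then a 15 mm boss 2 mm high on top); origin at its centre, z = its axis; stands on the bench at the start; two or three of the three are there
- cell2: fresh button cell, a steel disc 20 mm in diameter and 12 mm high (10 mm body, then a 15 mm boss 2 mm high on top); origin at its centre, z = its axis; stands on the bench at the start; two or three of the three are there
- old0: used button cell, a steel disc 20 mm in diameter and 12 mm high (10 mm body, then a 15 mm boss 2 mm high on top); origin at its centre, z = its axis; stands in the scoop at the start; two or three of the three are there
- old1: used button cell, a steel disc 20 mm in diameter and 12 mm high (10 mm body, then a 15 mm boss 2 mm high on top); origin at its centre, z = its axis; stands in the scoop at the start; two or three of the three are there
- old2: used button cell, a steel disc 20 mm in diameter and 12 mm high (10 mm body, then a 15 mm boss 2 mm high on top); origin at its centre, z = its axis; stands in the scoop at the start; two or three of the three are there
There are look-alikes about, which are no part of the job. There is more than one size of the bin; the one meant has the size given above.

How it is judged:
On the way, in this order (a step that is already met when the one before it is completed fails the run):
1. the logger's free end is lifted (tilt 0.2 rad or more) while its heel is still in the cutout (angle between logger's own z axis and vertical between 0.2 and 1 rad and z of heel in the frame of foam below 0.036 m and x of heel in the frame of foam below 0 m and y of heel in the frame of foam between -0.02 and 0.02 m), for 0.1 s.
2. the logger lies face down on the cork mat, released (angle between logger's own z axis and vertical above 3 rad and x of logger in the frame of mat between -0.055 and 0.055 m and y of logger in the frame of mat between -0.082 and 0.082 m and height (world z) of logger below 0.024 m and linear speed of logger below 0.02 m/s and contact force between the fingers and logger below 0.2 N), for 0.3 s.
At the end, for the whole second after the job is handed in: Logger face down (within 0.14 rad), centre over the mat, at rest, released; each fresh cell seated in a bay (centre 9 to 14.5 mm behind the logger's centre); each used cell in the wooden box below its rim; scoop upright (0.1 rad) on the bench itself, at rest (all of step 2 and angle between dish's own z axis and vertical below 0.1 rad and height (world z) of dish between -0.01 and 0.008 m and linear speed of dish below 0.02 m/s and x of cell0 in the frame of logger between -0.052 and 0.052 m and y of cell0 in the frame of logger between -0.006 and 0.006 m and z of cell0 in the frame of logger between -0.0145 and -0.009 m and x of cell1 in the frame of logger between -0.052 and 0.052 m and y of cell1 in the frame of logger between -0.006 and 0.006 m and z of cell1 in the frame of logger between -0.0145 and -0.009 m and x of cell2 in the frame of logger between -0.052 and 0.052 m and y of cell2 in the frame of logger between -0.006 and 0.006 m and z of cell2 in the frame of logger between -0.0145 and -0.009 m and x of old0 in the frame of bin between -0.058 and 0.058 m and y of old0 in the frame of bin between -0.058 and 0.058 m and z of old0 in the frame of bin between 0 and 0.045 m and x of old1 in the frame of bin between -0.058 and 0.058 m and y of old1 in the frame of bin between -0.058 and 0.058 m and z of old1 in the frame of bin between 0 and 0.045 m and x of old2 in the frame of bin between -0.058 and 0.058 m and y of old2 in the frame of bin between -0.058 and 0.058 m and z of old2 in the frame of bin between 0 and 0.045 m); the robot touches nothing.
It fails at once if the maple block is pushed more than 3 cm from its place (distance of maple from where it was at the start of the episode above 0.03 m).
It fails at once if the cork block is pushed more than 3 cm from its place (distance of cork from where it was at the start of the episode above 0.03 m).
Of cell0, cell1, cell2 only 2 to 3 are there at a start; the rules pass over those that are not, and their reading is None.
Of old0, old1, old2 only 2 to 3 are there at a start; the rules pass over those that are not, and their reading is None.
At some moment in a run one of cell0, cell1, cell2, dish may be knocked a few centimetres aside while the robot is not near it.
It also fails if it takes over 200 s, if anything falls off the work surface, if the arm or the gripper's body presses on something with over 40 N, if the wrist force passes 120 N, or if a joint passes its speed limit or range.

### The arm

A 6-joint arm with a two-finger parallel gripper is mounted at the origin on a cart in front of the work surface, level with it; the furniture and walls round the work are solid. World frame = base frame: x ahead of the robot, y to its left, z up, the work surface at z = 0. Lengths are in m, angles in rad, forces in N, time in s.
With the tool pointing down it reaches from about 0.35 to 1 m from the base axis. Payload 7.1 kg.
Tool frame: the origin (TCP) lies on the centre line of the jaws, within the pads' length; the fingertips stand ahead of it and the grasp point (between the pads) lies 5 mm behind it (manip.tip_reach is the z of the fingertips in the tool frame, in m); z points along the fingers, y is the line along which they close (so a half turn about z gives the same grasp; the last joint's range is limited). The gripper opens to 85 mm and grips with 20 to 120 N. Pads are 22 mm wide; open, the fingers measure 114 mm over their backs; the gripper's body (76 mm by 85 mm) begins 54 mm behind the grasp point. The pads swing forward as they close: fully open they stand 13 mm farther back than shut.
Start: joints at [1.259, 0.423, 1.63, -0, 1.089, -0.019], TCP at [0.18, 0.598, 0.245] pointing down, gripper open.
Joint ranges: [-3, 3], [-0.9, 2.11], [0.09, 2.58], [-1.31, 4.45], [0.11, 2.69], [-2.54, 2.54]. Speed limits (rad/s): [2.39, 2.39, 3.01, 3.14, 3.14, 3.14].

### API

Orientations are given as a unit quaternion [x, y, z, w].
In Python, from plant import manip gives the robot as it stands.
- The arm moves only by the tool apply_moves, never from a script. Its argument "plan" is a list that holds one entry, the list of rows, each a list of 7 numbers: the turn, a rotation vector about the tool's x, y, z in degrees, then the shift along the tool's x, y, z in mm, then the opening, from 0 (shut) to 1 (fully open). A call has 1 to 8 rows; each row is the pose to reach, as a shift and turn from the pose commanded when the call began, along the tool's axes at that moment; what a row does not reach only later rows make up. A row lasts 1/12 s, in which the tool goes at most 41.7 mm and 7.16 degrees, less where a joint would pass 70% of its speed; a pose out of reach is approached as far as the arm can. A call with a gripper value outside its range is refused whole. The fingers move at their own pace and stop on an object; "newtons" is the grip in N (left out, the last holds). Time passes only in rows, so rows that repeat a pose let the fingers close. It gives the time, the measured TCP pose, the force, the opening and the grip force at its end, in the units of the state.
- manip.state(): the state, without advancing time (a new reading comes with each control period).
- manip.read_camera(name): name is "scene" or "top" or "wrist"; returns a dict with "img" (384x512x3 uint8, blue, green, red), "range_z" (384x512 float32, m along the optical axis (not along the pixel's ray), 0 where there is no reading), "fov_y" (degrees; the focal length in pixels is half the picture's height over the tangent of half this angle, whatever the lens; pixels are square), "cx", "cy" (the principal point, pixels), "rvec" (rotation vector, rad) and "tvec" (3), from world to camera coordinates, as OpenCV has them; the wrist camera has in their place "tool_from_camera" (4x4, takes a point from camera to tool coordinates, whose origin is the TCP and whose axes are the flange's). Camera axes: x right, y down, z forward; pixel columns grow to the right and rows downward; lengths in m; the calibration is good to about 2 mm. A picture is of the moment at which its call begins: read the wrist's pose just before it.
- manip.job_done(): hands the job in; it is judged then, once.
Trained networks look in the newest picture that a camera, given by its name, has taken for a name from the list of things; names that differ only in an ending like _2 or _b are one class to them, and where a whole thing is asked for, a point or a joint stands for the part that bears it (a point fixed in the world has none). Each returns a list of dicts, best first, with "score" (0 to 1); they miss things now and then, are a little off and sometimes report something else, mostly with a low value. They report only what shows in the picture. A call takes as long as a camera call. They do not tell look-alikes from the thing itself.
- manip.masks_of(camera, target): "region" (384x512 bool, what is visible of it) and "box" ([left, top, width, height] in pixels, round what is visible of it).
The state is a dict: "time_s": time; "joints": joint angles; "dq": joint speeds; "joint_efforts": joint torques, N m; "tcp_pos": TCP position; "ee_rot": TCP orientation; "ft_force": force on the tool from outside, world axes, zero at the start; "torque": the same for the moment, N m; "gripper_width": finger opening in m; "grip_force": force on a finger pad.
Only numpy, scipy, OpenCV 4.12 (cv2) and the standard library are available. Lean on these libraries where they do the work, as an engineer would, in place of code of your own. Each camera call takes 0.05 s, during which the arm holds its last target. There are 200 camera calls.

## Working session

There is one attempt and no reset: what is moved stays moved. The work goes in short steps, Python scripts to look and compute and a tool call to move; the robot and the scene stay as the last step left them, time stands still between calls to the robot, and variables do not carry over. Pictures are saved under pics/ and viewed, at most 14 in all, crops included, and the job is handed in when it is done.

Besides the shell and the picture viewer there is one more tool, called after "Emit:" in YAML: its name, and indented under it one key for each argument. apply_moves: Moves the arm, as the interface text tells. Its arguments: {"type":"object","properties":{"plan":{"type":"array","items":{"type":"array","items":{"type":"array","items":{"type":"number"}}}},"newtons":{"type":"number"}},"required":["plan"]}

```bash
mkdir -p pics; ls; cat > h.py <<'E'
import numpy as np, cv2
from scipy.spatial.transform import Rotation as R
from plant import manip
def cam(name):
    s=manip.state(); c=manip.read_camera(name)
    f=c["img"].shape[0]/2/np.tan(np.radians(c["fov_y"])/2)
    d=c["range_z"].astype(float); v,u=np.mgrid[:d.shape[0],:d.shape[1]]
    P=np.stack([(u-c["cx"])/f*d,(v-c["cy"])/f*d,d],-1)
    if "rvec" in c:
        Rm=cv2.Rodrigues(np.array(c["rvec"],float))[0]; t=np.array(c["tvec"],float).ravel()
        W=(P-t)@Rm
    else:
        T=np.array(c["tool_from_camera"]); Rw=R.from_quat(s["ee_rot"]).as_matrix()
        W=(P@T[:3,:3].T+T[:3,3])@Rw.T+np.array(s["tcp_pos"])
    W[d<=0]=np.nan
    return c["img"],W
def st():
    s=manip.state(); print({k:np.round(s[k],4).tolist() for k in ("time_s","joints","tcp_pos","ee_rot","ft_force","gripper_width","grip_force")})
    print(np.round(R.from_quat(s["ee_rot"]).as_matrix(),3).tolist()); return s
def rel(p,Rt):
    """rotvec deg & mm shift from current measured pose to world pose p, Rt (matrix)"""
    s=manip.state(); R0=R.from_quat(s["ee_rot"]).as_matrix()
    return np.round(R.from_matrix(R0.T@Rt).as_rotvec(degrees=True),2),np.round(1e3*R0.T@(np.array(p)-s["tcp_pos"]),1)
def save(n,img,crop=None,k=1):
    if crop: l,t,w,h=crop; img=img[t:t+h,l:l+w]
    cv2.imwrite(f"pics/{n}.png",cv2.resize(img,None,fx=k,fy=k,interpolation=cv2.INTER_CUBIC))
E
python3 - <<'E'
from h import *
s=st(); print("tip",manip.tip_reach)
a,Wa=cam("scene"); b,Wb=cam("top")
np.savez("v0.npz",a=a,Wa=Wa,b=b,Wb=Wb)
save("scene0",a,None,1.5); save("top0",b,None,1.5)
for c,W in(("scene",Wa),("top",Wb)):
  for n in ("logger","foam","mat","dish","bin","maple","cork","cell0","old0","lamp_joint","bail_bar"):
    for m in manip.masks_of(c,n)[:7]:
      g=m["region"]; p=np.nanmedian(W[g],0)
      print(c,n,round(m["score"],2),m["box"],np.round(p,3), np.round(np.nanpercentile(W[g],[3,97],axis=0).ravel(),3))
E
```

```text
pics
{'time_s': 0.0, 'joints': [1.259, 0.4238, 1.6307, -0.0, 1.0886, -0.019], 'tcp_pos': [0.1802, 0.5979, 0.2445], 'ee_rot': [0.1458, 0.9893, -0.0008, -0.0001], 'ft_force': [0.8222, -0.011, -1.3587], 'gripper_width': 0.0853, 'grip_force': 0.0}
[[-0.957, 0.289, -0.0], [0.289, 0.957, -0.001], [0.0, -0.002, -1.0]]
tip 0.014
scene logger 0.85 [218.6, 193.1, 30.3, 19.7] [ 0.584 -0.175  0.037] [ 0.561 -0.209  0.022  0.626 -0.098  0.064]
scene foam 0.9 [206.0, 184.9, 57.2, 36.1] [ 0.556 -0.162  0.027] [ 0.525 -0.239 -0.001  0.65  -0.068  0.045]
scene mat 0.72 [180.6, 210.5, 50.8, 38.6] [ 0.437 -0.173  0.002] [ 0.387 -0.248 -0.002  0.49  -0.093  0.006]
scene bin 0.91 [261.3, 211.2, 53.2, 45.3] [ 0.6   -0.404  0.026] [ 0.532 -0.471  0.001  0.656 -0.347  0.055]
scene bin 0.76 [301.8, 304.1, 49.6, 49.8] [ 0.389 -0.744  0.016] [ 0.338 -0.793  0.001  0.429 -0.702  0.041]
scene bin 0.71 [215.4, 193.7, 36.2, 17.1] [ 0.586 -0.17   0.037] [ 0.561 -0.209  0.022  0.628 -0.095  0.065]
scene bin 0.7 [204.1, 188.4, 54.9, 35.0] [ 0.556 -0.166  0.027] [ 0.525 -0.239 -0.001  0.646 -0.071  0.045]
scene bin 0.27 [181.1, 189.8, 21.3, 18.6] [ 0.498 -0.021  0.024] [ 0.471 -0.054 -0.001  0.534  0.019  0.031]
scene maple 0.66 [181.9, 192.1, 21.9, 10.7] [ 0.499 -0.023  0.025] [ 0.473 -0.055  0.007  0.529  0.011  0.031]
scene cork 0.55 [282.9, 205.3, 17.2, 9.4] [ 0.705 -0.345  0.029] [ 0.681 -0.361  0.009  0.728 -0.317  0.033]
scene old0 0.44 [235.8, 248.0, 26.9, 30.3] [ 0.429 -0.408  0.005] [ 0.383 -0.458 -0.001  0.468 -0.354  0.029]Traceback (most recent call last):
  File "<stdin>", line 8, in <module>
ValueError: it knows: bail, bail_bar, bay, bin, cell, cork, dish, foam, heel, logger, maple, mat, old, sill, tongue
```

```bash
python3 - <<'E'
from h import *
z=np.load("v0.npz")
for c,W in(("scene",z["Wa"]),("top",z["Wb"])):
  for n in ("logger","foam","mat","dish","bin","maple","cork","cell","old","bail_bar","tongue"):
    if c=="scene" and n not in("dish","cell","bail_bar"): continue
    for m in manip.masks_of(c,n)[:7]:
      g=m["region"]; p=np.nanmedian(W[g],0)
      print(c,n,round(m["score"],2),m["box"],np.round(p,3), np.round(np.nanpercentile(W[g],[3,97],axis=0).ravel(),3))
E
```

```text
scene bail_bar 0.65 [238.3, 193.1, 12.3, 12.6] [ 0.607 -0.2    0.06 ] [ 0.567 -0.21   0.027  0.634 -0.163  0.067]
top foam 0.93 [184.2, 169.6, 51.4, 35.1] [ 0.582 -0.145  0.033] [ 0.532 -0.233  0.007  0.643 -0.064  0.048]
top mat 0.6 [190.3, 210.7, 48.9, 32.2] [ 0.443 -0.171  0.003] [ 0.392 -0.247 -0.005  0.494 -0.097  0.011]
top dish 0.68 [262.8, 221.6, 31.1, 24.7] [ 0.429 -0.408  0.004] [ 0.391 -0.452 -0.004  0.466 -0.361  0.029]
top bin 0.8 [262.2, 164.7, 38.5, 37.7] [ 0.6   -0.409  0.008] [ 0.539 -0.465 -0.002  0.656 -0.349  0.058]
top bin 0.64 [358.3, 232.0, 30.2, 24.9] [ 0.389 -0.75   0.007] [ 0.346 -0.791 -0.002  0.432 -0.7    0.044]
top maple 0.74 [162.8, 197.9, 20.8, 20.3] [ 0.507 -0.016  0.028] [ 0.479 -0.049  0.019  0.531  0.017  0.035]
top cork 0.5 [253.5, 148.0, 18.9, 19.7] [ 0.698 -0.34   0.03 ] [ 0.666 -0.363 -0.002  0.732 -0.314  0.037]
top cell 0.39 [193.0, 176.2, 35.0, 20.7] [ 0.588 -0.15   0.038] [ 0.562 -0.206  0.027  0.614 -0.095  0.065]
top old 0.32 [182.1, 169.0, 51.7, 33.2] [ 0.589 -0.152  0.032] [ 0.534 -0.234  0.     0.647 -0.063  0.049]
top tongue 0.85 [183.0, 169.0, 52.7, 33.2] [ 0.583 -0.149  0.032] [ 0.533 -0.233  0.006  0.644 -0.065  0.048]
top tongue 0.41 [253.2, 148.5, 17.6, 20.4] [ 0.696 -0.337  0.03 ] [ 0.664 -0.359  0.     0.732 -0.314  0.037]
```

View pics/scene0.png

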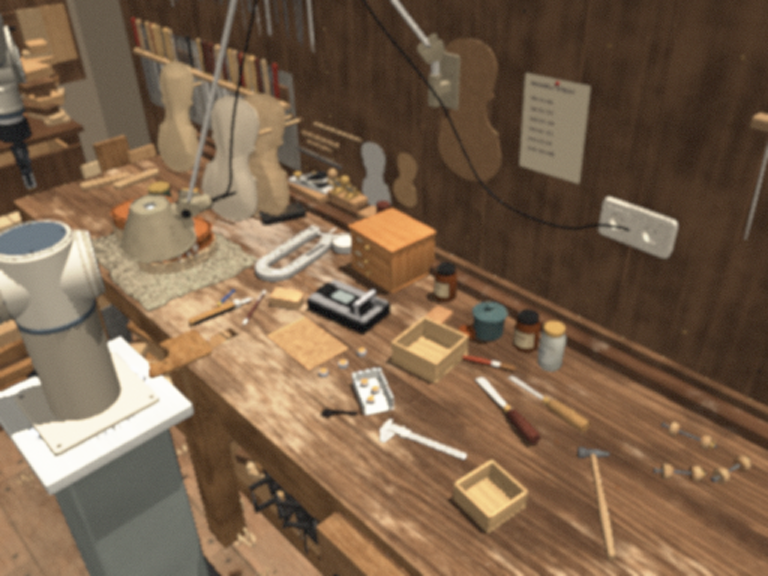

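View pics/top0.png

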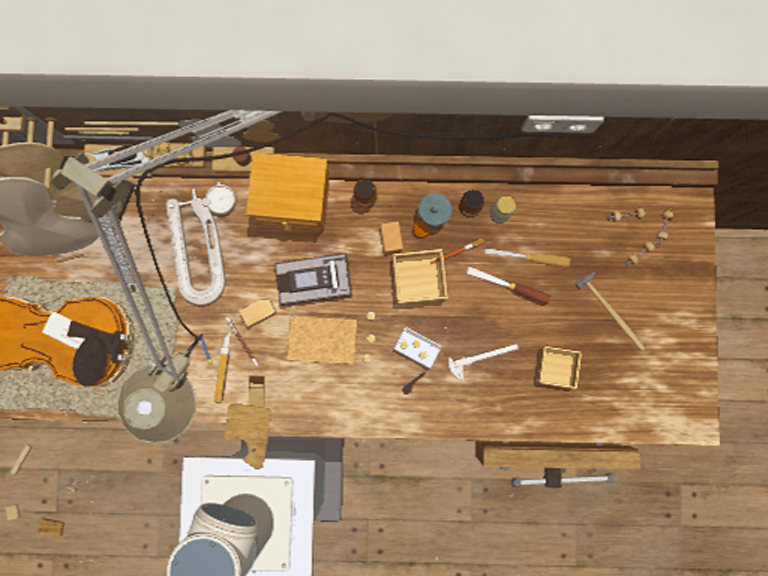

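The scene view shows the foam with the logger near (348,303), the mat at (307,342), the fresh cells near (322,372), (342,362) and (362,352), and the scoop at (373,390). The box next to it is at (430,348), and a smaller look-alike box is at (490,495). In the top view the three fresh cells are at (371,315), (371,338) and (367,357). The bin at (420,277) measures about 120 mm, so it is the one meant; the one at (558,367) is about 90 mm. First I'll locate the lamp, then fold the arm up.

```bash
python3 - <<'E'
from h import *
z=np.load("v0.npz")
for k in("Wa","Wb"):
  W=z[k].reshape(-1,3)
  for lo,hi in((.12,.2),(.2,.33),(.33,.45),(.45,.6),(.6,.8),(.8,1)):
    g=(W[:,2]>lo)&(W[:,2]<hi)&(W[:,0]>.12)&(W[:,0]<.68)&(W[:,1]>-.5)&(W[:,1]<.5)
    if g.sum()>3: print(k,lo,g.sum(),np.round(np.percentile(W[g],[2,50,98],axis=0)[:,:2].ravel(),2))
E
```

```text
Wa 0.12 347 [0.21 0.08 0.32 0.15 0.68 0.5 ]
Wa 0.2 1949 [0.22 0.06 0.29 0.11 0.42 0.19]
Wa 0.33 185 [0.36 0.03 0.39 0.07 0.45 0.12]
Wa 0.45 431 [0.15 0.02 0.42 0.06 0.49 0.49]
Wa 0.6 362 [0.15 0.   0.46 0.03 0.52 0.46]
Wb 0.12 309 [0.21 0.08 0.66 0.45 0.68 0.5 ]
Wb 0.2 2249 [0.22 0.07 0.31 0.13 0.41 0.23]
Wb 0.33 121 [0.36 0.03 0.4  0.08 0.45 0.12]
Wb 0.45 218 [0.41 0.02 0.45 0.06 0.49 0.1 ]
Wb 0.6 655 [ 0.46 -0.09  0.51  0.03  0.67  0.07]
Wb 0.8 2310 [ 0.53 -0.07  0.59 -0.02  0.67  0.03]
```

Emit:
apply_moves:
  plan:
    - [[0,0,0,0,0,-40,1],[0,0,0,0,0,-80,1],[0,0,0,0,0,-120,1],[0,0,0,0,-20,-160,1],[0,0,0,0,-40,-200,1],[0,0,0,0,-60,-240,1],[0,0,0,0,-80,-270,1],[0,0,0,0,-100,-290,1]]

```text
time_s: 1.92
tcp_pos: [0.1513, 0.502, 0.5393]
ee_rot: [0.146, 0.989, 0.002, 0.0]
ft_force: [-0.1, -0.0, 0.6]
gripper_width: 0.0856
grip_force: 0.0
```

Emit:
apply_moves:
  plan:
    - [[0,0,0,0,-40,-20,1],[0,0,0,0,-80,-40,1],[0,0,0,0,-120,-40,1],[0,0,0,0,-160,-40,1],[0,0,0,0,-200,-40,1],[0,0,0,0,-220,-40,1]]

```text
time_s: 2.42
tcp_pos: [0.0868, 0.2883, 0.5759]
ee_rot: [0.146, 0.989, 0.001, 0.0]
ft_force: [0.2, 0.6, 0.6]
gripper_width: 0.0857
grip_force: 0.0
```

```bash
python3 - <<'E'
from h import *
st()
E
```

```text
{'time_s': 2.4167, 'joints': [1.2389, -0.3446, 1.7152, -0.0001, 1.7693, -0.0392], 'tcp_pos': [0.0868, 0.2883, 0.5759], 'ee_rot': [0.1459, 0.9893, 0.0009, 0.0002], 'ft_force': [0.2484, 0.5897, 0.5602], 'gripper_width': 0.0857, 'grip_force': 0.0}
[[-0.957, 0.289, 0.001], [0.289, 0.957, 0.002], [-0.0, 0.002, -1.0]]
```

Emit:
apply_moves:
  plan:
    - [[0,0,7,-36.6,-2.2,0,1],[0,0,14,-72.6,-8.9,0,1],[0,0,21,-107.5,-19.9,0,1],[0,0,28,-140.8,-35.1,0,1],[0,0,35,-172.1,-54.3,0,1],[0,0,42,-200.7,-77.1,0,1],[0,0,49,-226.4,-103.2,0,1],[0,0,56,-248.7,-132.2,0,1]]

```text
time_s: 3.08
tcp_pos: [0.2885, 0.092, 0.5753]
ee_rot: [0.596, 0.803, 0.0, 0.0]
ft_force: [0.4, 1.0, 0.3]
gripper_width: 0.0854
grip_force: 0.0
```

Emit:
apply_moves:
  plan:
    - [[0,0,7,-36.6,-2.2,0,1],[0,0,14,-72.6,-8.9,0,1],[0,0,21,-107.5,-19.9,0,1],[0,0,28,-140.8,-35.1,0,1],[0,0,35,-172.1,-54.3,0,1],[0,0,42,-200.7,-77.1,0,1],[0,0,42,-200.7,-77.1,0,1]]

```text
time_s: 3.67
tcp_pos: [0.2713, -0.126, 0.5753]
ee_rot: [0.847, 0.532, -0.001, 0.001]
ft_force: [-0.2, 0.2, 0.3]
gripper_width: 0.0855
grip_force: 0.0
```

```bash
python3 - <<'E'
from h import *
st()
a,W=cam("wrist"); save("w1",a,None,1.5)
for n in ("logger","foam","mat","dish","bin","cell","old","bail_bar","tongue"):
    for m in manip.masks_of("wrist",n)[:7]:
      g=m["region"]; p=np.nanmedian(W[g],0)
      print(n,round(m["score"],2),m["box"],np.round(p,3), np.round(np.nanpercentile(W[g],[3,97],axis=0).ravel(),3))
E
```

```text
{'time_s': 3.6667, 'joints': [-0.4724, -0.3475, 1.7181, -0.0024, 1.7707, -0.0231], 'tcp_pos': [0.2713, -0.126, 0.5753], 'ee_rot': [0.847, 0.5316, -0.001, 0.0007], 'ft_force': [-0.2493, 0.2175, 0.2606], 'gripper_width': 0.0855, 'grip_force': 0.0}
[[0.435, 0.901, -0.001], [0.901, -0.435, -0.002], [-0.002, 0.0, -1.0]]
logger 0.71 [378.9, 30.4, 58.4, 67.7] [ 0.588 -0.155  0.039] [ 0.561 -0.202  0.03   0.627 -0.095  0.066]
foam 0.62 [355.6, 9.3, 88.7, 105.3] [ 0.572 -0.126  0.035] [ 0.53  -0.232  0.006  0.643 -0.059  0.047]
mat 0.62 [301.5, 55.3, 66.8, 91.4] [ 0.444 -0.166  0.003] [ 0.391 -0.246  0.001  0.495 -0.092  0.006]
mat 0.55 [316.4, 0.0, 38.8, 41.1] [ 0.505 -0.012  0.028] [ 0.477 -0.047  0.007  0.533  0.019  0.031]
mat 0.28 [350.0, 176.9, 32.6, 43.6] [ 0.434 -0.399  0.005] [ 0.392 -0.453  0.001  0.47  -0.351  0.029]
dish 0.72 [349.8, 176.3, 31.8, 42.5] [ 0.432 -0.405  0.005] [ 0.389 -0.453  0.001  0.471 -0.353  0.029]
dish 0.56 [374.0, 35.2, 61.4, 61.6] [ 0.589 -0.155  0.039] [ 0.561 -0.202  0.03   0.625 -0.096  0.066]
dish 0.45 [318.2, 0.0, 36.6, 40.5] [ 0.505 -0.013  0.028] [ 0.
[... 170 characters left out ...]
.1, 12.6] [ 0.447 -0.288  0.011] [ 0.439 -0.298  0.001  0.456 -0.281  0.015]
cell 0.41 [353.7, 8.2, 89.7, 106.1] [ 0.573 -0.127  0.035] [ 0.53  -0.232  0.002  0.644 -0.059  0.047]
old 0.55 [365.8, 193.9, 7.9, 9.3] [ 0.438 -0.399  0.014] [ 0.43  -0.408  0.006  0.447 -0.393  0.017]
old 0.53 [359.1, 184.8, 7.0, 4.1] [ 0.435 -0.37   0.014] [ 0.428 -0.378  0.007  0.444 -0.363  0.017]
bail_bar 0.74 [376.0, 31.8, 59.1, 66.4] [ 0.588 -0.155  0.039] [ 0.562 -0.202  0.03   0.624 -0.095  0.066]
bail_bar 0.51 [391.5, 69.6, 45.1, 28.1] [ 0.598 -0.197  0.064] [ 0.565 -0.207  0.022  0.638 -0.187  0.067]
tongue 0.74 [354.3, 8.3, 88.4, 107.3] [ 0.57  -0.128  0.036] [ 0.529 -0.231  0.009  0.642 -0.061  0.046]
```

Emit:
apply_moves:
  plan:
    - [[0,0,6.75,0,27,22,1],[0,0,13.5,0,55,44,1],[0,0,20.25,0,82,66,1],[0,0,27,0,110,88,1],[0,0,33.75,0,137,110,1],[0,0,40.5,0,165,132,1],[0,0,47.25,0,192,154,1],[0,0,54,0,220,175,1]]

```text
time_s: 4.83
tcp_pos: [0.4749, -0.2126, 0.3988]
ee_rot: [0.995, 0.096, -0.0, -0.0]
ft_force: [0.7, -0.1, 0.0]
gripper_width: 0.0855
grip_force: 0.0
```

Emit:
apply_moves:
  plan:
    - [[0,0,0,0,0,0,1],[0,0,0,0,0,0,1],[0,0,0,0,0,0,1]]

```text
time_s: 5.08
tcp_pos: [0.4735, -0.2124, 0.4006]
ee_rot: [0.995, 0.099, -0.0, -0.0]
ft_force: [0.2, 0.5, 0.5]
gripper_width: 0.0853
grip_force: 0.0
```

```bash
python3 - <<'E'
from h import *
st()
a,W=cam("wrist"); save("w2",a,None,1.5); np.savez("w2.npz",a=a,W=W)
for n in ("logger","foam","mat","dish","bin","cell","old","bail_bar","tongue"):
    for m in manip.masks_of("wrist",n)[:4]:
      g=m["region"]; p=np.nanmedian(W[g],0)
      print(n,round(m["score"],2),m["box"],np.round(p,3), np.round(np.nanpercentile(W[g],[3,97],axis=0).ravel(),3))
E
```

```text
{'time_s': 5.0833, 'joints': [-0.4445, 0.1136, 1.6835, 0.0, 1.3451, 0.9274], 'tcp_pos': [0.4735, -0.2124, 0.4006], 'ee_rot': [0.9951, 0.0993, -0.0002, -0.0001], 'ft_force': [0.2335, 0.4986, 0.5497], 'gripper_width': 0.0853, 'grip_force': 0.0}
[[0.98, 0.198, -0.001], [0.198, -0.98, 0.0], [-0.0, -0.0, -1.0]]
logger 0.76 [189.8, 26.7, 79.5, 52.4] [ 0.591 -0.151  0.039] [ 0.563 -0.203  0.036  0.62  -0.095  0.066]
foam 0.97 [167.9, 11.9, 125.4, 78.2] [ 0.594 -0.142  0.036] [ 0.535 -0.231  0.01   0.644 -0.064  0.046]
mat 0.89 [181.1, 102.7, 101.0, 80.5] [ 0.446 -0.169  0.003] [ 0.393 -0.247  0.002  0.495 -0.094  0.005]
dish 0.9 [327.2, 149.4, 66.2, 63.4] [ 0.43  -0.402  0.004] [ 0.39  -0.454  0.001  0.471 -0.353  0.029]
bin 0.8 [348.6, 35.5, 107.7, 89.2] [ 0.605 -0.415  0.008] [ 0.543 -0.465  0.005  0.658 -0.343  0.056]
bin 0.71 [490.6, 214.4, 21.4, 45.8] [ 0.375 -0.7    0.018] [ 0.351 -0.716  0.001  0.416 -0.696  0.041]
cell 0.52 [282.7, 177.1, 11.3, 10.1] [ 0.402 -0.283  0.011] [ 0.392 -0.292  0.001  0.409 -0.274  0.014]
cell 0.5 [300.1, 119.3, 10.6, 11.3] [ 0.506 -0.289  0.011] [ 0.497 -0.297  0.002  0.514 -0.281  0.013]
cell 0.33 [191.2, 24.5, 81.4, 53.2] [ 0.591 -0.152  0.039] [ 0.563 -0.203  0.035  0.62  -0.095  0.066]
old 0.51 [340.8, 170.8, 6.7, 10.4] [ 0.437 -0.372  0.015] [ 0.429 -0.38   0.011  0.446 -0.365  0.016]
bail_bar 0.8 [257.6, 24.6, 12.3, 55.6] [ 0.598 -0.199  0.065] [ 0.566 -0.208  0.034  0.629 -0.19   0.067]
tongue 0.9 [167.0, 11.1, 124.7, 78.5] [ 0.595 -0.142  0.035] [ 0.534 -0.233  0.008  0.645 -0.062  0.046]
```

View pics/w2.png

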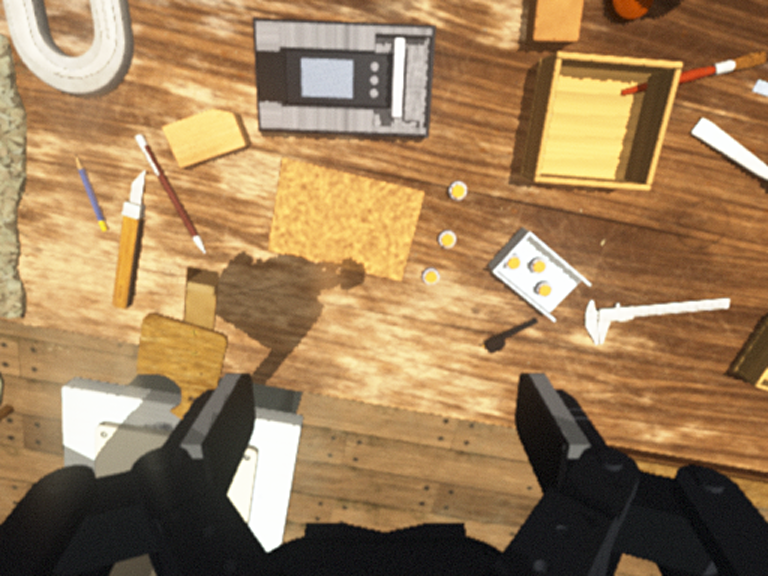

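The wrist view shows the foam at (345,78) with the bail bar at (399,78), and the fresh cells at (458,191), (447,239) and (431,277). The scoop is at (540,275), its open end facing the lower right, with 3 used cells in it. The box is at (605,122). Next I fit the poses.

```bash
cat >> h.py <<'E'
def fit(P,n=""):
    c,sz,an=cv2.minAreaRect(P[:,:2].astype(np.float32)*1000); 
    b=cv2.boxPoints((c,sz,an)); e=b[1]-b[0]; g=b[2]-b[1]
    l=e if np.linalg.norm(e)>np.linalg.norm(g) else g
    print(n,"c",np.round(c,1),"size",np.round(sz,1),"longdir deg",round(float(np.degrees(np.arctan2(l[1],l[0]))),1),"z",np.round(np.percentile(P[:,2],[2,50,98])*1000,1),len(P)); return c
def pts(W,x0,x1,y0,y1,z0,z1):
    Q=W.reshape(-1,3); m=(Q[:,0]>x0)&(Q[:,0]<x1)&(Q[:,1]>y0)&(Q[:,1]<y1)&(Q[:,2]>z0)&(Q[:,2]<z1); return Q[m]
E
python3 - <<'E'
from h import *
z=np.load("w2.npz"); W=z["W"]
fit(pts(W,.5,.68,-.26,-.04,.031,.05),"foam")
fit(pts(W,.54,.66,-.23,-.16,.056,.08),"bar")
for r in ((.56,.585),(.585,.61),(.61,.63)):
  q=pts(W,r[0],r[1],-.23,-.16,.06,.08); print(np.round(np.median(q,0),4))
fit(pts(W,.54,.65,-.21,-.12,.0365,.0405),"disp")
fit(pts(W,.38,.5,-.26,-.08,.0015,.006),"mat")
fit(pts(W,.5,.7,-.5,-.32,.045,.07),"bin")
fit(pts(W,.36,.5,-.48,-.33,.018,.04),"dishwalls")
for cx,cy in((.506,-.289),(.402,-.283),(.447,-.288)):
  fit(pts(W,cx-.02,cx+.02,cy-.02,cy+.02,.007,.02),"cell")
st
E
```

```text
foam c [ 587.4 -134.6] size [103.3 201. ] longdir deg -80.5 z [31.5 37.5 46.6] 6352
bar c [ 598.6 -199. ] size [66.8 10.4] longdir deg 9.4 z [59.7 65.  67. ] 395
[ 0.5756 -0.2026  0.0651]
[ 0.5977 -0.1994  0.0651]
[ 0.6195 -0.1957  0.0651]
disp c [ 593.6 -165. ] size [106.8  90. ] longdir deg 0.0 z [36.6 38.1 40.1] 2392
mat c [ 440. -170.] size [179.7 119.7] longdir deg 90.0 z [1.6 3.3 5.2] 5802
bin c [ 599.6 -405.9] size [120.2 120.9] longdir deg -83.0 z [45.7 54.6 56.9] 1853
dishwalls c [ 429.4 -405. ] size [100.7  60. ] longdir deg 62.9 z [18.7 27.4 29.8] 346
cell c [ 504.2 -289. ] size [18.4 17.2] longdir deg 12.3 z [ 8.5 11.2 13.5] 108
cell c [ 400.6 -282.6] size [18.7 18. ] longdir deg 12.4 z [ 7.5 11.1 13.9] 92
cell c [ 448.4 -291. ] size [18.7 18.1] longdir deg 56.0 z [ 7.9 11.2 13.8] 102
```

Emit:
apply_moves:
  plan:
    - [[0,0,0.5,20,2,30,1],[0,0,1,45,4,60,0.8],[0,0,1.5,70,6,90,0.7],[0,0,2,95,9,120,0.6],[0,0,2,115,11,155,0.6],[0,0,2,125,12,190,0.6],[0,0,2,125,12,220,0.6],[0,0,2,125,12,240,0.6]]

```text
time_s: 6.25
tcp_pos: [0.5975, -0.1998, 0.1566]
ee_rot: [0.997, 0.081, -0.002, -0.001]
ft_force: [-1.0, 0.4, 0.4]
gripper_width: 0.0514
grip_force: 0.0
```

Emit:
apply_moves:
  plan:
    - [[0,0,0,0,0,20,0.5],[0,0,0,0,0,30,0.5],[0,0,0,0,0,30,0.5],[0,0,0,0,0,30,0.5]]

```text
time_s: 6.58
tcp_pos: [0.5985, -0.2006, 0.1305]
ee_rot: [0.997, 0.08, -0.0, -0.0]
ft_force: [-0.1, 0.2, 0.2]
gripper_width: 0.0427
grip_force: 0.0
```

```bash
python3 - <<'E'
from h import *
st(); print(manip.tip_reach)
a,W=cam("wrist"); save("w3",a,None,1.2); np.savez("w3.npz",a=a,W=W)
fit(pts(W,.54,.66,-.23,-.16,.057,.08),"bar")
E
```

```text
{'time_s': 6.5833, 'joints': [-0.3423, 0.5741, 1.6846, 0.0, 0.8832, 1.0676], 'tcp_pos': [0.5985, -0.2006, 0.1305], 'ee_rot': [0.9968, 0.0804, -0.0002, -0.0001], 'ft_force': [-0.0905, 0.1537, 0.2479], 'gripper_width': 0.0427, 'grip_force': 0.0}
[[0.987, 0.16, -0.0], [0.16, -0.987, 0.0], [-0.0, -0.0, -1.0]]
0.014
bar c [ 598.7 -199.1] size [67.2 10.4] longdir deg 9.6 z [59.8 65.1 66.4] 1353
```

View pics/w3.png

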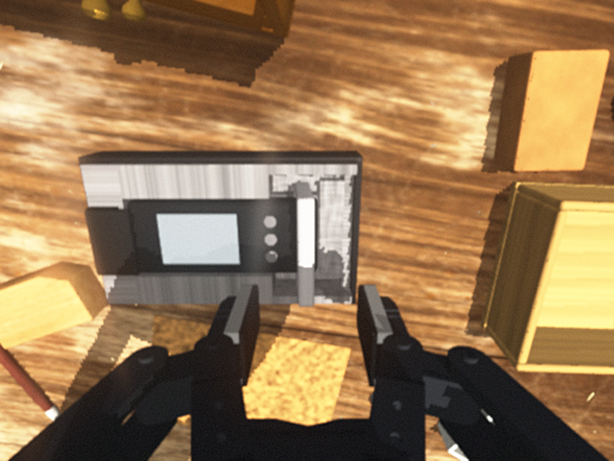

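The picture shows the bar at (306,232), centred between the fingers along the closing direction. I descend and grip.

Emit:
apply_moves:
  plan:
    - [[0,0,0,0,-1.5,25,0.5],[0,0,0,0,-1.5,50,0.5],[0,0,0,0,-1.5,66,0.5],[0,0,0,0,-1.5,69,0.5],[0,0,0,0,-1.5,69,0.3],[0,0,0,0,-1.5,69,0.1],[0,0,0,0,-1.5,69,0],[0,0,0,0,-1.5,69,0]]
  newtons: 60

```text
time_s: 7.3
tcp_pos: [0.5995, -0.1991, 0.0635]
ee_rot: [0.997, 0.08, 0.001, 0.0]
ft_force: [-0.3, 2.3, 7.0]
gripper_width: 0.0084
grip_force: 58.8
```

Emit:
apply_moves:
  plan:
    - [[0,0,0,0,0,0,0],[0,0,0,0,0,0,0],[0,0,0,0,0,0,0],[0,0,0,0,0,0,0],[0,0,0,0,0,0,0]]

```text
time_s: 7.72
tcp_pos: [0.5995, -0.1991, 0.0635]
ee_rot: [0.997, 0.08, 0.001, 0.0]
ft_force: [-1.3, 2.6, 5.9]
gripper_width: 0.0084
grip_force: 58.8
```

Emit:
apply_moves:
  plan:
    - [[0,0,0,0,0,-5,0],[0,0,0,0,0,-10,0],[0,0,0,0,0,-15,0],[0,0,0,0,0,-20,0],[0,0,0,0,0,-25,0],[0,0,0,0,0,-30,0],[0,0,0,0,0,-34,0],[0,0,0,0,0,-38,0]]

```text
time_s: 8.38
tcp_pos: [0.5982, -0.1991, 0.0998]
ee_rot: [0.997, 0.08, 0.0, 0.0]
ft_force: [0.3, 0.3, -2.0]
gripper_width: 0.0083
grip_force: 58.8
```

Emit:
apply_moves:
  plan:
    - [[0,0,0,0,0,0,0],[0,0,0,0,0,0,0],[0,0,0,0,0,0,0],[0,0,0,0,0,0,0]]

```text
time_s: 8.72
tcp_pos: [0.5983, -0.1992, 0.0992]
ee_rot: [0.997, 0.08, 0.0, 0.0]
ft_force: [0.9, -1.1, -0.5]
gripper_width: 0.0082
grip_force: 58.9
```

```bash
python3 - <<'E'
from h import *
st()
a,W=cam("wrist"); save("w4",a,None,1.2)
for n in ("logger",):
    for m in manip.masks_of("wrist",n)[:1]:
      g=m["region"]; Q=W[g]; Q=Q[np.isfinite(Q[:,0])]
      for t in np.arange(-.04,.12,.01):
        s=(Q[:,:2]-[.599,-.199])@[-.163,.987]; k=(abs(s-t)<.005)
        if k.sum()>5: print(round(t,2),np.round(np.percentile(Q[k,2],[10,50,90])*1000))
E
```

```text
{'time_s': 8.7167, 'joints': [-0.3402, 0.6174, 1.697, -0.0002, 0.8269, 1.0698], 'tcp_pos': [0.5983, -0.1992, 0.0992], 'ee_rot': [0.9968, 0.0804, 0.0001, 0.0001], 'ft_force': [0.8571, -1.1393, -0.5007], 'gripper_width': 0.0082, 'grip_force': 58.9223}
[[0.987, 0.16, 0.0], [0.16, -0.987, -0.0], [0.0, 0.0, -1.0]]
-0.01 [51. 58. 65.]
0.0 [ 85. 101. 102.]
0.01 [54. 71. 73.]
0.02 [51. 68. 70.]
0.03 [52. 65. 67.]
0.04 [49. 61. 63.]
0.05 [45. 58. 60.]
0.06 [43. 54. 56.]
0.07 [42. 51. 53.]
0.08 [41. 47. 49.]
0.09 [41. 44. 46.]
0.1 [38. 40. 42.]
0.11 [36. 38. 39.]
```

View pics/w4.png

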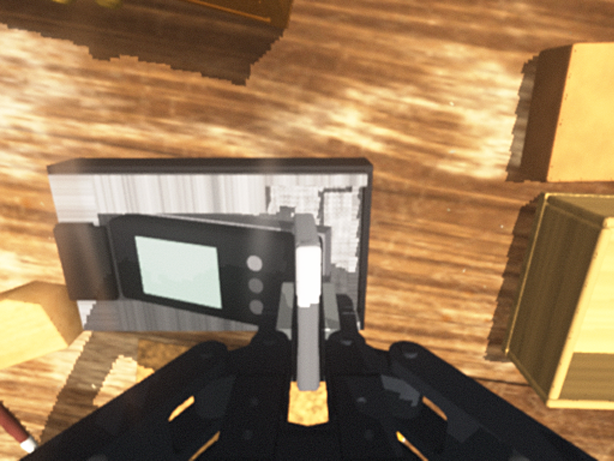

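The logger is tilted about 19°, with its heel still under the tongue. I draw it along its own +x.

Emit:
apply_moves:
  plan:
    - [[0,0,0,0,2,-0.7,0],[0,0,0,0,5,-1.7,0],[0,0,0,0,8,-2.8,0],[0,0,0,0,11,-3.8,0],[0,0,0,0,14,-5,0],[0,0,0,0,17,-6,0],[0,0,0,0,18,-6.5,0],[0,0,0,0,18,-6.5,0]]

```text
time_s: 9.48
tcp_pos: [0.6013, -0.2173, 0.1061]
ee_rot: [0.997, 0.08, 0.0, 0.0]
ft_force: [1.5, -0.7, 0.6]
gripper_width: 0.0083
grip_force: 58.9
```

Emit:
apply_moves:
  plan:
    - [[0,0,0,0,0,-7,0],[0,0,0,0,-2,-14,0],[0,0,0,0,-5,-21,0],[0,0,0,0,-8,-28,0],[0,0,0,0,-12,-35,0],[0,0,0,0,-16,-42,0],[0,0,0,0,-20,-49,0],[0,0,0,0,-24,-56,0]]

```text
time_s: 10.15
tcp_pos: [0.5971, -0.1925, 0.1626]
ee_rot: [0.997, 0.081, 0.0, 0.0]
ft_force: [-0.9, 0.3, -2.7]
gripper_width: 0.0083
grip_force: 58.7
```

Emit:
apply_moves:
  plan:
    - [[0,0,0,0,0,-8,0],[0,0,0,0,0,-18,0],[0,0,0,0,0,-30,0],[0,0,0,0,0,-44,0],[0,0,0,0,0,-58,0],[0,0,0,0,0,-70,0],[0,0,0,0,0,-80,0],[0,0,0,0,0,-80,0]]

```text
time_s: 10.82
tcp_pos: [0.5985, -0.1937, 0.2447]
ee_rot: [0.997, 0.08, 0.002, 0.001]
ft_force: [0.5, -0.4, -2.6]
gripper_width: 0.0081
grip_force: 58.9
```

```bash
python3 - <<'E'
from h import *
st()
a,W=cam("wrist"); b,Wb=cam("scene"); s=b[150:250,180:280]
a=cv2.resize(a,None,fx=.9,fy=.9); s=cv2.resize(s,(345,345),interpolation=cv2.INTER_CUBIC)
save("w5",np.hstack([cv2.copyMakeBorder(s,0,a.shape[0]-345,0,0,0),a]) if a.shape[0]>=345 else a)
q=pts(Wb,.53,.68,-.3,-.1,.06,.2); fit(q,"all")
E
```

```text
{'time_s': 10.8167, 'joints': [-0.3319, 0.4279, 1.6238, -0.0001, 1.0856, 1.0781], 'tcp_pos': [0.5985, -0.1937, 0.2447], 'ee_rot': [0.9968, 0.0803, 0.0019, 0.0009], 'ft_force': [0.5039, -0.374, -2.583], 'gripper_width': 0.0081, 'grip_force': 58.9213}
[[0.987, 0.16, 0.004], [0.16, -0.987, -0.001], [0.004, 0.002, -1.0]]
all c [ 592.1 -194.5] size [59.3 35.3] longdir deg 10.9 z [ 93.8 145.5 197.1] 410
```

View pics/w5.png

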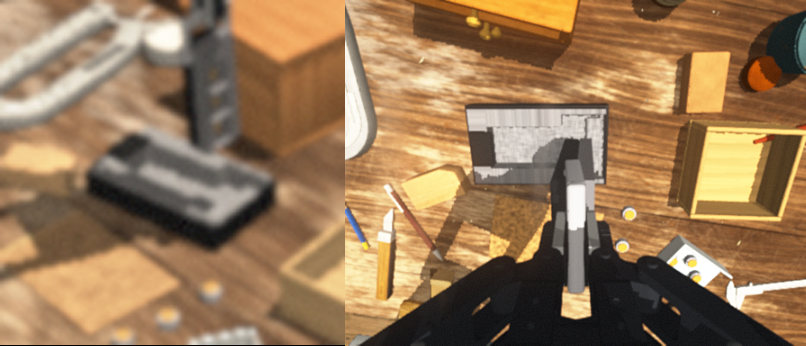

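The logger hangs heel down and is clear of the foam: left crop at (213,80), bays facing −y. I carry it over the −y part of the mat.

Emit:
apply_moves:
  plan:
    - [[0,0,1,-8,1,0,0],[0,0,2.4,-28,4,0,0],[0,0,4,-53,8,0,0],[0,0,5.5,-80,12,0,0],[0,0,7,-107,17,0,0],[0,0,8.3,-133,21,0,0],[0,0,9,-152,24,0,0],[0,0,9.4,-160.5,25,0,0]]
  newtons: 80

```text
time_s: 11.58
tcp_pos: [0.4394, -0.2435, 0.2408]
ee_rot: [1.0, -0.003, -0.002, -0.001]
ft_force: [-0.2, -0.6, -3.2]
gripper_width: 0.008
grip_force: 82.3
```

Emit:
apply_moves:
  plan:
    - [[0,0,0,0,0,0,0],[0,0,0,0,0,10,0],[0,0,0,0,0,25,0],[0,0,0,0,0,45,0],[0,0,0,0,0,60,0],[0,0,0,0,0,72,0],[0,0,0,0,0,80,0],[0,0,0,0,0,80,0]]

```text
time_s: 12.25
tcp_pos: [0.4427, -0.2426, 0.1596]
ee_rot: [1.0, -0.001, -0.001, -0.001]
ft_force: [-0.2, -0.5, -2.0]
gripper_width: 0.0081
grip_force: 82.3
```

```bash
python3 - <<'E'
from h import *
st()
b,Wb=cam("scene"); c,Wc=cam("top")
for n,W in(("s",Wb),("t",Wc)):
  for m in manip.masks_of("scene" if n=="s" else "top","logger")[:1]:
    Q=W[m["region"]]; print(n,m["score"],np.round(np.nanpercentile(Q,[3,50,97],axis=0),3).tolist())
fit(pts(Wc,.36,.52,-.26,-.05,.0015,.006),"mat")
E
```

```text
{'time_s': 12.25, 'joints': [-0.5249, 0.3759, 1.9528, 0.0002, 0.8162, 1.0478], 'tcp_pos': [0.4427, -0.2426, 0.1596], 'ee_rot': [1.0, -0.0011, -0.0014, -0.0009], 'ft_force': [-0.2229, -0.4844, -1.9842], 'gripper_width': 0.0081, 'grip_force': 82.2825}
[[1.0, -0.002, -0.003], [-0.002, -1.0, 0.002], [-0.003, -0.002, -1.0]]
s 0.56 [[0.407, -0.259, 0.009], [0.434, -0.249, 0.081], [0.471, -0.172, 0.158]]
mat c [ 441.3 -154.9] size [208.6 156.7] longdir deg 89.9 z [1.6 3.5 5.8] 241
```

Emit:
apply_moves:
  plan:
    - [[0,0,0,0,0,4,0],[0,0,0,0,0,7.5,0],[0,0,0,0,0,7.5,0],[0,0,0,0,-10,7.5,0],[0,0,0,0,-19,7.5,0],[0,0,0,0,-29,8,0],[0,0,0,0,-38.5,9.5,0],[0,0,0,0,-48,12,0]]

```text
time_s: 13.12
tcp_pos: [0.4449, -0.1951, 0.1523]
ee_rot: [1.0, -0.001, 0.002, 0.001]
ft_force: [-4.0, 3.0, 36.4]
gripper_width: 0.0077
grip_force: 87.6
```

```bash
python3 - <<'E'
from h import *
st()
b,Wb=cam("scene"); c,Wc=cam("wrist")
s=cv2.resize(b[160:260,170:270],(460,460),interpolation=cv2.INTER_CUBIC); c=cv2.resize(c,None,fx=.65,fy=.65); c=cv2.copyMakeBorder(c,0,460-c.shape[0],0,0,0)
save("w6",np.hstack([s,c]))
E
```

```text
{'time_s': 13.1167, 'joints': [-0.4378, 0.3616, 2.002, 0.0001, 0.7733, 1.1355], 'tcp_pos': [0.4449, -0.1951, 0.1523], 'ee_rot': [1.0, -0.0013, 0.0022, 0.0009], 'ft_force': [-3.9748, 2.952, 36.3746], 'gripper_width': 0.0077, 'grip_force': 87.6226}
[[1.0, -0.003, 0.004], [-0.003, -1.0, -0.002], [0.004, 0.002, -1.0]]
```

View pics/w6.png

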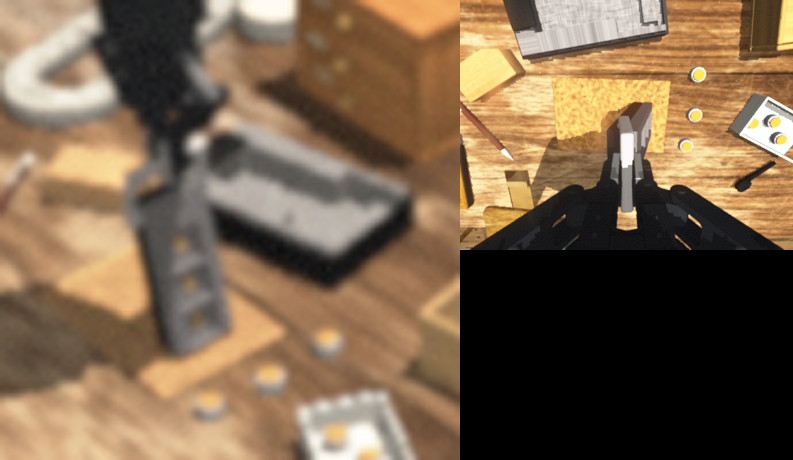

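The logger leans about 15° toward −u (display side), but it is pressing with 36 N. I ease up 4 mm and continue the arc.

Emit:
apply_moves:
  plan:
    - [[0,0,0,0,0,-4,0],[0,0,0,0,-5,-3.5,0],[0,0,0,0,-10,-2.5,0],[0,0,0,0,-15,-1.5,0],[0,0,0,0,-19,0,0],[0,0,0,0,-24,2,0],[0,0,0,0,-28,3.5,0],[0,0,0,0,-32,5.5,0]]

```text
time_s: 13.88
tcp_pos: [0.4449, -0.1622, 0.1466]
ee_rot: [1.0, -0.002, 0.002, -0.0]
ft_force: [-1.9, 11.5, 33.7]
gripper_width: 0.0075
grip_force: 88.1
```

```bash
python3 - <<'E'
from h import *
st()
b,Wb=cam("scene")
s=(Wb[160:260,170:270]); Q=pts(s,.41,.48,-.27,-.1,.012,.115)
ys=Q[:,1]
for z in np.arange(.02,.12,.01):
  k=abs(Q[:,2]-z)<.005
  if k.sum()>3: print(round(z,3),np.round(np.percentile(ys[k],[5,50]),4),k.sum())
E
```

```text
{'time_s': 13.8833, 'joints': [-0.3761, 0.3571, 2.0301, 0.0033, 0.7512, 1.1965], 'tcp_pos': [0.4449, -0.1622, 0.1466], 'ee_rot': [1.0, -0.0021, 0.0019, -0.0005], 'ft_force': [-1.9364, 11.486, 33.707], 'gripper_width': 0.0075, 'grip_force': 88.09}
[[1.0, -0.004, 0.004], [-0.004, -1.0, 0.001], [0.004, -0.001, -1.0]]
0.02 [-0.2189 -0.2094] 63
0.03 [-0.2132 -0.203 ] 49
0.04 [-0.2097 -0.1999] 61
0.05 [-0.202  -0.1929] 48
0.06 [-0.199  -0.1897] 54
0.07 [-0.1931 -0.1855] 62
0.08 [-0.1906 -0.1794] 49
0.09 [-0.1848 -0.176 ] 54
0.1 [-0.1788 -0.1747] 42
0.11 [-0.1767 -0.1703] 61
```

Emit:
apply_moves:
  plan:
    - [[0,0,0,0,0,-2,0],[0,0,0,0,0,-4,0],[0,0,0,0,0,-4,0]]

```text
time_s: 14.18
tcp_pos: [0.4432, -0.1628, 0.1485]
ee_rot: [1.0, -0.001, 0.0, -0.0]
ft_force: [0.8, 2.7, 7.3]
gripper_width: 0.0079
grip_force: 83.6
```

Emit:
apply_moves:
  plan:
    - [[0,0,0,0,-4,0,0],[0,0,0,0,-8,1,0],[0,0,0,0,-12,2,0],[0,0,0,0,-12,2,0]]

```text
time_s: 14.52
tcp_pos: [0.4425, -0.1506, 0.1456]
ee_rot: [1.0, -0.001, -0.001, -0.0]
ft_force: [-0.2, 0.3, -0.6]
gripper_width: 0.008
grip_force: 82.4
```

Emit:
apply_moves:
  plan:
    - [[0,0,0,0,-10.5,5.5,0],[0,0,0,0,-19,10,0],[0,0,0,0,-27,15.5,0],[0,0,0,0,-34,22,0],[0,0,0,0,-41,29,0],[0,0,0,0,-47,36,0],[0,0,0,0,-52.5,44,0],[0,0,0,0,-52.5,44,0]]

```text
time_s: 15.18
tcp_pos: [0.4423, -0.0979, 0.1007]
ee_rot: [1.0, -0.001, -0.001, -0.0]
ft_force: [0.4, 1.2, -1.3]
gripper_width: 0.0075
grip_force: 82.5
```

```bash
python3 - <<'E'
from h import *
st()
b,Wb=cam("scene")
Q=pts(Wb,.41,.48,-.27,-.06,.012,.105)
for y in np.arange(-.24,-.08,.01):
  k=abs(Q[:,1]-y)<.005
  if k.sum()>3: print(round(y,3),np.round(np.percentile(Q[k,2],[50,95]),4),k.sum())
E
```

```text
{'time_s': 15.1833, 'joints': [-0.244, 0.4239, 2.0901, 0.0, 0.6301, 1.3287], 'tcp_pos': [0.4423, -0.0979, 0.1007], 'ee_rot': [1.0, -0.001, -0.0012, -0.0003], 'ft_force': [0.4033, 1.1826, -1.3434], 'gripper_width': 0.0075, 'grip_force': 82.4935}
[[1.0, -0.002, -0.002], [-0.002, -1.0, 0.001], [-0.002, -0.001, -1.0]]
-0.2 [0.0277 0.0341] 34
-0.19 [0.0267 0.0373] 45
-0.18 [0.0298 0.0403] 51
-0.17 [0.0365 0.0453] 57
-0.16 [0.0416 0.0501] 53
-0.15 [0.0469 0.0568] 39
-0.14 [0.0502 0.0578] 54
-0.13 [0.0548 0.0628] 48
-0.12 [0.0613 0.0993] 58
-0.11 [0.0683 0.1019] 77
-0.1 [0.077  0.1017] 89
-0.09 [0.0749 0.103 ] 19
```

Emit:
apply_moves:
  plan:
    - [[0,0,0,0,0,6,0],[0,0,0,0,1,12,0],[0,0,0,0,3,18,0],[0,0,0,0,6,24,0],[0,0,0,0,10,30,0],[0,0,0,0,14,35,0],[0,0,0,0,18,39,0],[0,0,0,0,20,42,0]]

```text
time_s: 15.9
tcp_pos: [0.4431, -0.1197, 0.0597]
ee_rot: [1.0, -0.002, -0.0, -0.0]
ft_force: [0.0, 0.1, -1.9]
gripper_width: 0.0077
grip_force: 82.5
```

Emit:
apply_moves:
  plan:
    - [[0,0,0,0,2,0.5,0],[0,0,0,0,4,1,0],[0,0,0,0,4,1,0]]

```text
time_s: 16.15
tcp_pos: [0.4433, -0.1234, 0.0594]
ee_rot: [1.0, -0.002, 0.0, 0.0]
ft_force: [0.8, -0.9, -1.5]
gripper_width: 0.0078
grip_force: 82.4
```

```bash
python3 - <<'E'
from h import *
st()
b,Wb=cam("scene")
Q=pts(Wb,.42,.47,-.27,-.06,.012,.105)
for y in np.arange(-.26,-.07,.01):
  k=abs(Q[:,1]-y)<.005
  if k.sum()>3: print(round(y,3),np.round(np.percentile(Q[k,2],[50,95]),4),k.sum())
E
```

```text
{'time_s': 16.15, 'joints': [-0.2973, 0.5155, 2.0872, -0.0002, 0.5386, 1.277], 'tcp_pos': [0.4433, -0.1234, 0.0594], 'ee_rot': [1.0, -0.0017, 0.0001, 0.0001], 'ft_force': [0.7667, -0.9107, -1.5431], 'gripper_width': 0.0078, 'grip_force': 82.412}
[[1.0, -0.003, 0.0], [-0.003, -1.0, -0.0], [0.0, 0.0, -1.0]]
-0.23 [0.022  0.0305] 51
-0.22 [0.0279 0.0322] 21
-0.21 [0.0259 0.0334] 25
-0.2 [0.0273 0.034 ] 33
-0.19 [0.0279 0.0338] 19
-0.18 [0.0251 0.0323] 24
-0.17 [0.0285 0.0332] 33
-0.16 [0.0328 0.1028] 25
-0.15 [0.0309 0.093 ] 34
-0.14 [0.0579 0.1005] 76
-0.13 [0.0516 0.091 ] 63
-0.12 [0.0594 0.0962] 46
-0.11 [0.0807 0.0992] 21
-0.1 [0.0993 0.1029] 6
-0.09 [0.1017 0.1031] 4
```

Emit:
apply_moves:
  plan:
    - [[0,0,0,0,0,1,0],[0,0,0,0,0,2,0],[0,0,0,0,0,2.5,0],[0,0,0,0,0,2.5,0]]

```text
time_s: 16.53
tcp_pos: [0.4432, -0.1229, 0.0568]
ee_rot: [1.0, -0.001, 0.0, 0.0]
ft_force: [0.7, 0.9, -1.7]
gripper_width: 0.0079
grip_force: 82.4
```

Emit:
apply_moves:
  plan:
    - [[0,0,0,0,0,0,0.1],[0,0,0,0,0,0,0.2],[0,0,0,0,0,0,0.3],[0,0,0,0,0,0,0.4],[0,0,0,0,0,0,0.4],[0,0,0,0,0,-15,0.4],[0,0,0,0,0,-45,0.4],[0,0,0,0,0,-80,0.4]]

```text
time_s: 17.2
tcp_pos: [0.4417, -0.1226, 0.1363]
ee_rot: [1.0, -0.002, -0.002, -0.001]
ft_force: [0.6, -0.6, 0.3]
gripper_width: 0.034
grip_force: 0.0
```

Emit:
apply_moves:
  plan:
    - [[0,0,0,-20,15,-30,0.5],[0,0,0,-45,30,-60,0.5],[0,0,0,-70,50,-90,0.5],[0,0,0,-95,70,-110,0.5],[0,0,0,-100,90,-120,0.5],[0,0,0,-100,100,-120,0.5],[0,0,0,-100,100,-120,0.5]]

```text
time_s: 17.78
tcp_pos: [0.3434, -0.2245, 0.2575]
ee_rot: [1.0, -0.003, 0.001, 0.001]
ft_force: [0.7, 0.7, -0.9]
gripper_width: 0.0428
grip_force: 0.0
```

```bash
python3 - <<'E'
from h import *
st()
a,W=cam("wrist"); save("w7",a,None,1.5); np.savez("w7.npz",a=a,W=W)
fit(pts(W,.4,.5,-.26,-.06,.026,.036),"logger")
fit(pts(W,.38,.5,-.18,-.06,.05,.07),"bar")
for n in ("cell","bay","dish","old"):
    for m in manip.masks_of("wrist",n)[:5]:
      g=m["region"]; p=np.nanmedian(W[g],0)
      print(n,round(m["score"],2),m["box"],np.round(p,4), np.round(np.nanpercentile(W[g],[3,97],axis=0).ravel(),3))
E
```

```text
{'time_s': 17.7833, 'joints': [-0.608, 0.0797, 2.0673, -0.0002, 0.9914, 0.9687], 'tcp_pos': [0.3434, -0.2245, 0.2575], 'ee_rot': [1.0, -0.0029, 0.0013, 0.001], 'ft_force': [0.6846, 0.6507, -0.907], 'gripper_width': 0.0428, 'grip_force': 0.0}
[[1.0, -0.006, 0.003], [-0.006, -1.0, -0.002], [0.003, 0.002, -1.0]]
logger c [ 441.8 -175.8] size [108.7  67.2] longdir deg 89.9 z [29.3 31.3 33.1] 2772
bar c [ 442.  -122.7] size [10.6 66.6] longdir deg -0.3 z [51.4 58.1 59.8] 821
cell 0.74 [304.5, 51.1, 17.4, 23.6] [ 0.4473 -0.29    0.0119] [ 0.44  -0.299  0.009  0.456 -0.282  0.014]
cell 0.47 [298.1, 99.9, 12.8, 13.2] [ 0.3998 -0.2822  0.0114] [ 0.391 -0.291  0.005  0.408 -0.273  0.014]
bay 0.75 [147.7, 31.9, 112.3, 70.4] [ 0.4431 -0.1646  0.0307] [ 0.417 -0.227  0.022  0.467 -0.12   0.059]
bay 0.34 [145.4, 32.7, 23.1, 70.0] [ 0.4439 -0.1241  0.0579] [ 0.41  -0.128  0.021  0.474 -0.118  0.06 ]
dish 0.7 [361.8, 31.0, 110.3, 95.0] [ 0.4327 -0.4048  0.0042] [ 0.39  -0.454  0.001  0.471 -0.354  0.029]
dish 0.69 [146.4, 33.2, 21.8, 69.3] [ 0.4446 -0.124   0.058 ] [ 0.411 -0.128  0.025  0.473 -0.118  0.06 ]
dish 0.65 [145.2, 34.0, 115.6, 69.0] [ 0.443  -0.1645  0.0307] [ 0.417 -0.227  0.022  0.468 -0.12   0.059]
old 0.88 [402.6, 65.5, 19.7, 20.5] [ 0.438  -0.4006  0.014 ] [ 0.429 -0.41   0.004  0.447 -0.394  0.017]
old 0.76 [412.8, 87.0, 19.2, 19.9] [ 0.4117 -0.4163  0.0138] [ 0.402 -0.427  0.003  0.421 -0.409  0.016]
old 0.73 [147.6, 30.7, 114.4, 71.0] [ 0.443  -0.1662  0.0307] [ 0.416 -0.227  0.021  0.469 -0.12   0.059]
old 0.66 [143.5, 31.2, 27.7, 70.4] [ 0.4446 -0.1241  0.0579] [ 0.41  -0.128  0.005  0.474 -0.118  0.06 ]
old 0.62 [378.6, 65.6, 17.0, 17.0] [ 0.436  -0.3712  0.0145] [ 0.427 -0.381  0.009  0.445 -0.364  0.017]
```

View pics/w7.png

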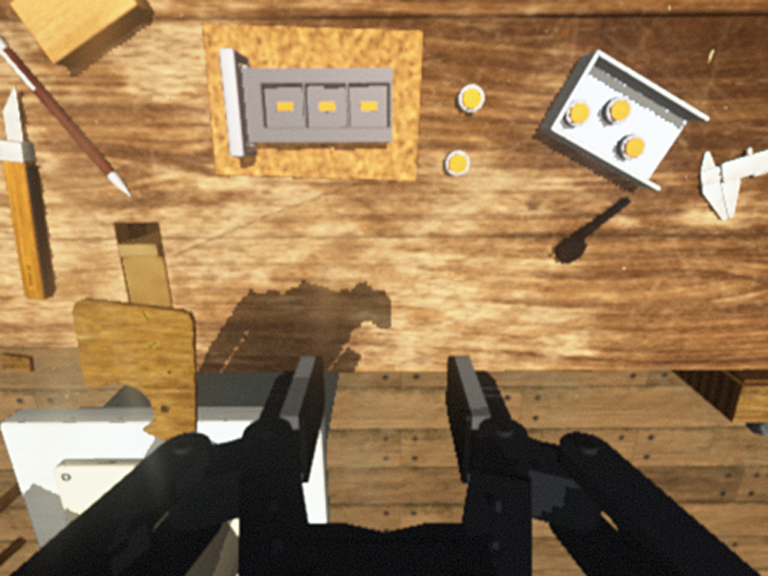

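The logger lies face down, with its bays at (285,105), (327,105) and (369,105) and the bail bar at (233,105). Two fresh cells are at (471,98) and (457,163); the third is just above the frame. Now I measure the bays and the fingertips.

```bash
python3 - <<'E'
from h import *
z=np.load("w7.npz"); W=z["W"]
for u,v in((285,105),(327,105),(369,105),(388,105),(392,105),(396,105),(320,66),(320,70),(320,143)):
  i,j=int(v/1.5),int(u/1.5); print(u,v,np.round(np.nanmedian(W[i-1:i+2,j-1:j+2].reshape(-1,3),0),4))
s=manip.state(); R0=R.from_quat(s["ee_rot"]).as_matrix()
T=(W-np.array(s["tcp_pos"]))@R0
m=(T[...,2]<.05)&(abs(T[...,1])<.035)
for lo,hi in((-.035,-.018),(.018,.035)):
  q=T[m&(T[...,1]>lo)&(T[...,1]<hi)]; print(len(q),np.round(np.percentile(q,[1,50,90,99,100],axis=0),4).tolist())
Q=pts(W,.425,.46,-.26,-.14,.029,.034); print(np.round(np.percentile(Q[:,1],[.5,2]),4))
for cx,cy in((.4473,-.290),(.3998,-.2822)): fit(pts(W,cx-.02,cx+.02,cy-.02,cy+.02,.007,.02),"cell")
E
```

```text
285 105 [ 0.4421 -0.1519  0.0239]
327 105 [ 0.4419 -0.1828  0.0241]
369 105 [ 0.4418 -0.2137  0.0239]
388 105 [ 0.4417 -0.2269  0.0238]
392 105 [ 0.4414 -0.2301  0.031 ]
396 105 [ 0.4425 -0.2341  0.0032]
320 66 [ 0.4704 -0.177   0.004 ]
320 70 [ 0.4654 -0.1795  0.0315]
320 143 [ 0.4148 -0.1732  0.0037]
4887 [[-0.0079, -0.0347, -0.0767], [0.013, -0.022, -0.0395], [0.0183, -0.0187, -0.0066], [0.019, -0.0182, 0.0057], [0.0197, -0.018, 0.0105]]
5482 [[-0.008, 0.0183, -0.0775], [0.0145, 0.025, -0.0489], [0.0184, 0.0315, -0.0096], [0.019, 0.0347, 0.0052], [0.0197, 0.035, 0.0109]]
[-0.2301 -0.2301]
cell c [ 447.3 -290.9] size [19.1 18.5] longdir deg 3.0 z [ 8.7 11.7 13.8] 251
cell c [ 399.6 -282.9] size [19.4 18.6] longdir deg 89.3 z [ 8.9 11.4 13.8] 224
```

Emit:
apply_moves:
  plan:
    - [[0,0,-7,13,8,12,0.4],[0,0,-14,26,16,25,0.4],[0,0,-21,39,25,37,0.4],[0,0,-28,52,33,50,0.4],[0,0,-35,65,41,62,0.4],[0,0,-42,78,50,75,0.4],[0,0,-49,91,58,87,0.4],[0,0,-56,104,66,100,0.4]]

```text
time_s: 18.7
tcp_pos: [0.4475, -0.2882, 0.1551]
ee_rot: [0.882, 0.471, -0.0, -0.001]
ft_force: [0.7, 0.5, 0.1]
gripper_width: 0.0341
grip_force: 0.0
```

Emit:
apply_moves:
  plan:
    - [[0,0,-7,0,0,10,0.4],[0,0,-14,0,0,20,0.4],[0,0,-21,0,0,30,0.4],[0,0,-28,0,0,40,0.4],[0,0,-34,0,0,50,0.4],[0,0,-34,0,0,50,0.4],[0,0,-34,0,0,50,0.4]]

```text
time_s: 19.28
tcp_pos: [0.4464, -0.2878, 0.1057]
ee_rot: [0.709, 0.705, -0.0, -0.001]
ft_force: [-0.3, -0.7, 1.2]
gripper_width: 0.0339
grip_force: 0.0
```

```bash
python3 - <<'E'
from h import *
st()
a,W=cam("wrist"); np.savez("w8.npz",a=a,W=W); print(np.round(np.nanpercentile(W.reshape(-1,3),[2,98],axis=0),2).tolist())
b,V=cam("top"); print(len(b))
for n,X in(("wrist",W),("top",V)):
  for k in ("cell","dish"):
    for m in manip.masks_of(n,k)[:5]:
      p=np.nanmedian(X[m["region"]],0); print(n,k,round(m["score"],2),np.round(p,4))
E
```

```text
{'time_s': 19.2833, 'joints': [-0.5951, 0.4974, 1.9201, 0.0001, 0.7269, -0.5901], 'tcp_pos': [0.4464, -0.2878, 0.1057], 'ee_rot': [0.7089, 0.7053, -0.0002, -0.0014], 'ft_force': [-0.3001, -0.6581, 1.2321], 'gripper_width': 0.0339, 'grip_force': 0.0}
[[0.005, 1.0, -0.002], [1.0, -0.005, 0.002], [0.002, -0.002, -1.0]]
[[0.23, -0.44, -0.0], [0.65, -0.16, 0.18]]
384
wrist cell 0.87 [ 0.5376 -0.2677  0.0111]
wrist cell 0.76 [ 0.4004 -0.2803  0.0112]
wrist cell 0.61 [ 0.4468 -0.2882  0.0117]
wrist dish 0.79 [ 0.4445 -0.3917  0.0062]
top cell 0.29 [ 0.4269 -0.4044  0.0034]
top dish 0.59 [ 0.426  -0.4125  0.0034]
top dish 0.59 [ 0.441  -0.1243  0.0561]
top dish 0.22 [ 0.4381 -0.1344  0.0308]
```

One cell has been knocked to (0.538, −0.268). I refine cell B.

```bash
python3 - <<'E'
from h import *
W=np.load("w8.npz")["W"]
for cx,cy in((.447,-.2895),(.4,-.2815),(.5376,-.2677)): fit(pts(W,cx-.02,cx+.02,cy-.02,cy+.02,.007,.016),"cell")
E
```

```text
cell c [ 446.8 -290. ] size [19. 19.] longdir deg 0.6 z [ 7.7 11.6 13.4] 480
cell c [ 399.2 -282.1] size [19.1 19. ] longdir deg 40.8 z [ 7.9 11.5 13.4] 491
cell c [ 539.5 -269.2] size [19.1 19.3] longdir deg -79.6 z [ 7.8 11.5 13.7] 537
```

Emit:
apply_moves:
  plan:
    - [[0,0,0,-2,0.4,30,0.4],[0,0,0,-2.2,0.4,60,0.4],[0,0,0,-2.2,0.4,80,0.4],[0,0,0,-2.2,0.4,87.5,0.4],[0,0,0,-2.2,0.4,87.5,0.4],[0,0,0,-2.2,0.4,87.5,0.2],[0,0,0,-2.2,0.4,87.5,0.1],[0,0,0,-2.2,0.4,87.5,0.1]]
  newtons: 30

```text
time_s: 20.25
tcp_pos: [0.448, -0.2918, 0.0207]
ee_rot: [0.708, 0.706, 0.0, 0.001]
ft_force: [0.1, -0.1, -0.7]
gripper_width: 0.0176
grip_force: 29.3
```

Emit:
apply_moves:
  plan:
    - [[0,0,0,0,0,0,0.1],[0,0,0,0,0,0,0.1],[0,0,0,0,0,-10,0.1],[0,0,0,0,0,-30,0.1],[0,0,0,0,0,-60,0.1],[0,0,0,0,0,-60,0.1]]

```text
time_s: 20.75
tcp_pos: [0.4494, -0.2928, 0.0842]
ee_rot: [0.708, 0.706, 0.001, 0.003]
ft_force: [1.4, -1.4, -0.2]
gripper_width: 0.0171
grip_force: 29.4
```

```bash
python3 - <<'E'
from h import *
st()
E
```

```text
{'time_s': 20.75, 'joints': [-0.5996, 0.5374, 1.921, -0.0, 0.6762, -0.5966], 'tcp_pos': [0.4494, -0.2928, 0.0842], 'ee_rot': [0.7082, 0.706, 0.0006, 0.0035], 'ft_force': [1.3864, -1.4393, -0.2035], 'gripper_width': 0.0171, 'grip_force': 29.362}
[[0.003, 1.0, 0.006], [1.0, -0.003, -0.004], [-0.004, 0.006, -1.0]]
```

Emit:
apply_moves:
  plan:
    - [[0,0,0,15,-1,0,0.1],[0,0,0,35,-2,0,0.1],[0,0,0,55,-4,0,0.1],[0,0,0,70,-5,0,0.1],[0,0,0,76.3,-5,0,0.1],[0,0,0,76.3,-5,0,0.1],[0,0,0,76.3,-5,10,0.1],[0,0,0,76.3,-5,18,0.1]]

```text
time_s: 21.42
tcp_pos: [0.4429, -0.2155, 0.0608]
ee_rot: [0.708, 0.706, 0.0, 0.001]
ft_force: [-0.6, 0.4, -0.1]
gripper_width: 0.0174
grip_force: 29.4
```

Emit:
apply_moves:
  plan:
    - [[0,0,0,0,0,3,0.1],[0,0,0,0,0,6,0.1],[0,0,0,0,0,6,0.1],[0,0,0,0,0,6,0.1]]

```text
time_s: 21.75
tcp_pos: [0.4421, -0.2152, 0.0549]
ee_rot: [0.708, 0.706, -0.0, -0.0]
ft_force: [0.2, -0.7, 0.0]
gripper_width: 0.0174
grip_force: 29.4
```

```bash
python3 - <<'E'
from h import *
st()
a,W=cam("wrist"); save("w9",a,None,1.2)
E
```

```text
{'time_s': 21.75, 'joints': [-0.4771, 0.5518, 2.0195, -0.0, 0.571, -0.4735], 'tcp_pos': [0.4421, -0.2152, 0.0549], 'ee_rot': [0.7084, 0.7058, -0.0001, -0.0003], 'ft_force': [0.18, -0.6731, 0.0185], 'gripper_width': 0.0174, 'grip_force': 29.3587}
[[0.004, 1.0, -0.001], [1.0, -0.004, 0.0], [0.0, -0.001, -1.0]]
```

View pics/w9.png

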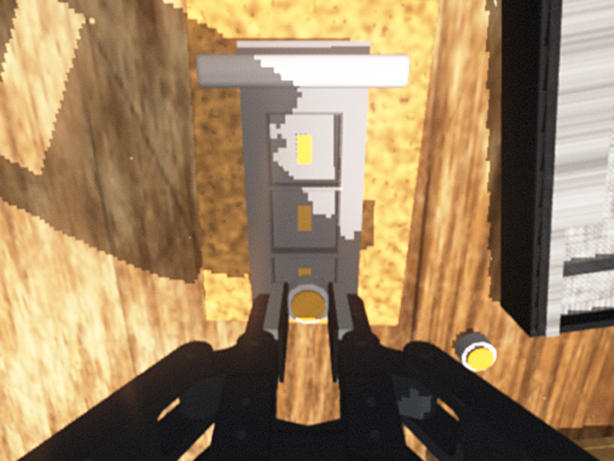

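The cell is held at (308,303), over the bay nearest the heel. I lower and release.

Emit:
apply_moves:
  plan:
    - [[0,0,0,0,0,4,0.1],[0,0,0,0,0,8,0.1],[0,0,0,0,0,8.5,0.1],[0,0,0,0,0,8.5,0.1],[0,0,0,0,0,8.5,0.35],[0,0,0,0,0,8.5,0.35],[0,0,0,0,0,8.5,0.35],[0,0,0,0,0,0,0.35]]

```text
time_s: 22.47
tcp_pos: [0.4416, -0.2145, 0.0546]
ee_rot: [0.708, 0.706, -0.0, -0.001]
ft_force: [-0.5, -0.2, -0.5]
gripper_width: 0.03
grip_force: 0.0
```

Emit:
apply_moves:
  plan:
    - [[0,0,0,0,0,-20,0.4],[0,0,0,-20,-10,-50,0.4],[0,0,0,-45,-25,-60,0.4],[0,0,0,-67,-40,-60,0.4],[0,0,0,-67,-42,-60,0.4],[0,0,0,-67,-42,-60,0.4]]

```text
time_s: 22.97
tcp_pos: [0.3994, -0.2826, 0.1162]
ee_rot: [0.709, 0.705, 0.0, 0.0]
ft_force: [-0.3, 0.2, -0.1]
gripper_width: 0.034
grip_force: 0.0
```

```bash
python3 - <<'E'
from h import *
st()
a,W=cam("wrist"); save("w10",a); np.savez("w10.npz",a=a,W=W)
for x0,x1,y0,y1,n in((.425,.46,-.235,-.195,"seated"),):
  fit(pts(W,x0,x1,y0,y1,.033,.045),n)
for m in manip.masks_of("wrist","cell")[:5]:
  p=np.nanmedian(W[m["region"]],0); print(round(m["score"],2),np.round(p,4)); fit(pts(W,p[0]-.02,p[0]+.02,p[1]-.02,p[1]+.02,p[2]-.005,p[2]+.005))
E
```

```text
{'time_s': 22.9667, 'joints': [-0.6401, 0.4317, 2.0094, 0.0001, 0.6997, -0.6345], 'tcp_pos': [0.3994, -0.2826, 0.1162], 'ee_rot': [0.7091, 0.7051, 0.0001, 0.0004], 'ft_force': [-0.2528, 0.1739, -0.0551], 'gripper_width': 0.034, 'grip_force': 0.0}
[[0.006, 1.0, 0.001], [1.0, -0.006, -0.0], [-0.0, 0.001, -1.0]]
seated c [ 441.2 -214.3] size [39.  19.3] longdir deg 15.4 z [33.1 35.  36.9] 607
0.97 [ 0.5369 -0.2676  0.0112]
 c [ 539.5 -268.9] size [19.2 20. ] longdir deg -21.4 z [ 6.8 11.5 13.7] 514
0.62 [ 0.442  -0.2133  0.0345]
 c [ 442.  -211.7] size [36.6 40.1] longdir deg -0.2 z [29.9 31.8 36.3] 1972
0.6 [ 0.3993 -0.28    0.0115]
 c [ 399.2 -281.8] size [19.3 19.1] longdir deg 12.1 z [ 7.5 11.6 13.4] 452
```

Seated: its top is at 35 mm. On to the next cell, at (0.399, −0.282).

Emit:
apply_moves:
  plan:
    - [[0,0,0,0.5,0,35,0.4],[0,0,0,0.5,0,70,0.4],[0,0,0,0.5,0,92,0.4],[0,0,0,0.5,0,99,0.4],[0,0,0,0.5,0,99,0.4],[0,0,0,0.5,0,99,0.2],[0,0,0,0.5,0,99,0.1],[0,0,0,0.5,0,99,0.1]]

```text
time_s: 23.73
tcp_pos: [0.4008, -0.2814, 0.0172]
ee_rot: [0.708, 0.706, 0.0, 0.001]
ft_force: [0.7, 0.1, -0.8]
gripper_width: 0.0181
grip_force: 29.3
```

Emit:
apply_moves:
  plan:
    - [[0,0,0,0,0,0,0.1],[0,0,0,0,0,0,0.1],[0,0,0,0,0,0,0.1]]

```text
time_s: 23.98
tcp_pos: [0.4004, -0.2814, 0.0168]
ee_rot: [0.708, 0.706, 0.0, 0.0]
ft_force: [-0.0, -1.7, -0.2]
gripper_width: 0.0179
grip_force: 29.3
```

Emit:
apply_moves:
  plan:
    - [[0,0,0,0,0,-20,0.1],[0,0,0,0,0,-40,0.1],[0,0,0,15,10,-60,0.1],[0,0,0,40,25,-62,0.1],[0,0,0,70,38,-62,0.1],[0,0,0,90,42.5,-62,0.1],[0,0,0,99,42.5,-62,0.1],[0,0,0,99,42.5,-62,0.1]]

```text
time_s: 24.65
tcp_pos: [0.4426, -0.1808, 0.0784]
ee_rot: [0.707, 0.707, -0.0, -0.0]
ft_force: [-0.6, 0.4, -0.4]
gripper_width: 0.0178
grip_force: 29.4
```

Emit:
apply_moves:
  plan:
    - [[0,0,0,0,0,8,0.1],[0,0,0,0,0,16,0.1],[0,0,0,0,0,22,0.1],[0,0,0,0,0,24,0.1],[0,0,0,0,0,24,0.1],[0,0,0,0,0,24,0.1]]

```text
time_s: 25.15
tcp_pos: [0.4425, -0.1828, 0.0539]
ee_rot: [0.709, 0.706, -0.0, -0.0]
ft_force: [-0.2, 0.3, -0.1]
gripper_width: 0.0177
grip_force: 29.4
```

```bash
python3 - <<'E'
from h import *
st()
a,W=cam("wrist"); save("w11",a)
fit(pts(W,.425,.46,-.207,-.165,.035,.055),"held")
E
```

```text
{'time_s': 25.15, 'joints': [-0.4166, 0.543, 2.0473, -0.0, 0.5523, -0.4126], 'tcp_pos': [0.4425, -0.1828, 0.0539], 'ee_rot': [0.7085, 0.7057, -0.0002, -0.0004], 'ft_force': [-0.156, 0.3008, -0.1117], 'gripper_width': 0.0177, 'grip_force': 29.3916}
[[0.004, 1.0, -0.001], [1.0, -0.004, 0.0], [0.0, -0.001, -1.0]]
held c [ 442.5 -188.7] size [34.9 36.6] longdir deg -89.9 z [39.3 48.7 54.3] 1700
```

Emit:
apply_moves:
  plan:
    - [[0,0,0,0,0,4,0.1],[0,0,0,0,0,7.5,0.1],[0,0,0,0,0,8,0.1],[0,0,0,0,0,8,0.1],[0,0,0,0,0,8,0.35],[0,0,0,0,0,8,0.35],[0,0,0,0,0,8,0.35],[0,0,0,0,0,0,0.35]]

```text
time_s: 25.87
tcp_pos: [0.4422, -0.1821, 0.0537]
ee_rot: [0.708, 0.706, -0.0, -0.001]
ft_force: [0.2, -0.6, -0.8]
gripper_width: 0.0301
grip_force: 0.0
```

Emit:
apply_moves:
  plan:
    - [[0,0,0,0,0,-20,0.4],[0,0,0,-15,15,-45,0.4],[0,0,0,-35,45,-60,0.4],[0,0,0,-60,70,-60,0.4],[0,0,0,-80,90,-60,0.4],[0,0,0,-86,97,-60,0.4],[0,0,0,-86,97,-60,0.4],[0,0,0,-86,97,-60,0.4]]

```text
time_s: 26.53
tcp_pos: [0.5387, -0.2681, 0.1141]
ee_rot: [0.708, 0.706, -0.0, -0.001]
ft_force: [-0.2, 0.8, -0.7]
gripper_width: 0.034
grip_force: 0.0
```

```bash
python3 - <<'E'
from h import *
st()
a,W=cam("wrist"); save("w12",a,None,1.2); np.savez("w12.npz",a=a,W=W)
for y in(-.2137,-.1828): fit(pts(W,.428,.456,y-.014,y+.014,.0335,.045),"seated")
for m in manip.masks_of("wrist","cell")[:5]:
  p=np.nanmedian(W[m["region"]],0); print(round(m["score"],2),np.round(p,4)); fit(pts(W,p[0]-.02,p[0]+.02,p[1]-.02,p[1]+.02,p[2]-.005,p[2]+.005))
E
```

```text
{'time_s': 26.5333, 'joints': [-0.4817, 0.5629, 1.7589, 0.0001, 0.8215, -0.4784], 'tcp_pos': [0.5387, -0.2681, 0.1141], 'ee_rot': [0.7083, 0.7059, -0.0002, -0.0008], 'ft_force': [-0.2061, 0.8046, -0.7401], 'gripper_width': 0.034, 'grip_force': 0.0}
[[0.003, 1.0, -0.001], [1.0, -0.003, 0.001], [0.001, -0.001, -1.0]]
seated c [ 443.5 -213.5] size [19.1 17.5] longdir deg 73.7 z [33.6 35.1 36.8] 484
seated c [ 444.2 -184.1] size [18.5 18.5] longdir deg -51.5 z [33.6 35.1 36.7] 559
0.9 [ 0.4462 -0.1839  0.0342]
 c [ 446.2 -183.9] size [40.  39.9] longdir deg 0.0 z [29.7 31.7 36.2] 2310
0.81 [ 0.4456 -0.2131  0.0342]
 c [ 445.6 -211.7] size [36.9 40. ] longdir deg -0.1 z [29.6 31.7 36.2] 1995
0.67 [ 0.5399 -0.2674  0.0112]
 c [ 539.9 -268.8] size [19.2 19. ] longdir deg 14.6 z [ 7.5 11.6 13.6] 459
```

Emit:
apply_moves:
  plan:
    - [[0,0,0,-0.8,1,35,0.4],[0,0,0,-0.8,1,70,0.4],[0,0,0,-0.8,1,90,0.4],[0,0,0,-0.8,1,97,0.4],[0,0,0,-0.8,1,97,0.4],[0,0,0,-0.8,1,97,0.2],[0,0,0,-0.8,1,97,0.1],[0,0,0,-0.8,1,97,0.1]]

```text
time_s: 27.3
tcp_pos: [0.5416, -0.2699, 0.019]
ee_rot: [0.708, 0.706, 0.0, 0.001]
ft_force: [-0.2, -0.3, -0.9]
gripper_width: 0.0177
grip_force: 29.3
```

Emit:
apply_moves:
  plan:
    - [[0,0,0,0,0,0,0.1],[0,0,0,0,0,0,0.1],[0,0,0,0,0,0,0.1]]

```text
time_s: 27.55
tcp_pos: [0.5412, -0.2698, 0.0183]
ee_rot: [0.708, 0.706, 0.0, 0.001]
ft_force: [-0.4, -0.1, 5.1]
gripper_width: 0.0179
grip_force: 29.8
```

Emit:
apply_moves:
  plan:
    - [[0,0,0,0,0,-25,0.1],[0,0,0,0,-10,-50,0.1],[0,0,0,15,-30,-66,0.1],[0,0,0,40,-50,-66,0.1],[0,0,0,70,-70,-66,0.1],[0,0,0,95,-88,-66,0.1],[0,0,0,112,-97,-66,0.1],[0,0,0,117,-97.5,-66,0.1]]

```text
time_s: 28.22
tcp_pos: [0.4405, -0.1498, 0.0833]
ee_rot: [0.708, 0.706, -0.001, -0.002]
ft_force: [-0.2, 0.0, -0.2]
gripper_width: 0.0177
grip_force: 29.4
```

Emit:
apply_moves:
  plan:
    - [[0,0,0,0,0,0,0.1],[0,0,0,0,0,8,0.1],[0,0,0,0,0,18,0.1],[0,0,0,0,0,26,0.1],[0,0,0,0,0,28,0.1],[0,0,0,0,0,28,0.1],[0,0,0,0,0,28,0.1]]

```text
time_s: 28.8
tcp_pos: [0.4433, -0.1525, 0.0547]
ee_rot: [0.708, 0.706, -0.0, -0.0]
ft_force: [0.3, 0.8, 0.8]
gripper_width: 0.0175
grip_force: 29.4
```

Emit:
apply_moves:
  plan:
    - [[0,0,0,0,0,4,0.1],[0,0,0,0,0,8,0.1],[0,0,0,0,0,8.5,0.1],[0,0,0,0,0,8.5,0.1],[0,0,0,0,0,8.5,0.35],[0,0,0,0,0,8.5,0.35],[0,0,0,0,0,8.5,0.35],[0,0,0,0,0,0,0.35]]

```text
time_s: 29.47
tcp_pos: [0.4428, -0.1519, 0.0548]
ee_rot: [0.708, 0.706, -0.0, -0.001]
ft_force: [-0.6, 0.2, 0.4]
gripper_width: 0.03
grip_force: 0.0
```

Emit:
apply_moves:
  plan:
    - [[0,0,0,0,0,-25,0.4],[0,0,0,-10,0,-60,0.4],[0,0,5,-40,0,-90,0.6],[0,0,10,-75,0,-110,0.8],[0,0,15,-110,-5,-130,1],[0,0,20,-145,-10,-150,1],[0,0,24,-180,-15,-150,1],[0,0,27,-215,-20,-150,1]]

```text
time_s: 30.13
tcp_pos: [0.423, -0.3694, 0.2081]
ee_rot: [0.854, 0.52, 0.001, 0.002]
ft_force: [1.3, 0.8, 0.2]
gripper_width: 0.0853
grip_force: 0.0
```

Emit:
apply_moves:
  plan:
    - [[0,0,0,-10,0,0,1],[0,0,0,-20,0,0,1],[0,0,0,-20,0,0,1]]

```text
time_s: 30.38
tcp_pos: [0.4127, -0.3856, 0.2054]
ee_rot: [0.854, 0.521, -0.0, -0.0]
ft_force: [-0.0, 0.2, -0.8]
gripper_width: 0.0849
grip_force: 0.0
```

```bash
python3 - <<'E'
from h import *
st()
a,W=cam("wrist"); save("w13",a,None,1.2); np.savez("w13.npz",a=a,W=W)
for y in(-.2137,-.1828,-.1519): fit(pts(W,.428,.456,y-.014,y+.014,.0335,.045),"seated")
fit(pts(W,.36,.5,-.49,-.33,.018,.04),"dishwalls")
for m in manip.masks_of("wrist","dish")[:2]+manip.masks_of("wrist","old")[:4]:
  p=np.nanmedian(W[m["region"]],0); print(round(m["score"],2),np.round(p,4))
# kinematics fit, tool-down states
D=[([1.2389,-.3446,1.7152],[.0868,.2883,.5759]),([-.4724,-.3475,1.7181],[.2713,-.126,.5753]),([-.4445,.1136,1.6835],[.4735,-.2124,.4006]),([-.3423,.5741,1.6846],[.5985,-.2006,.1305]),([-.3402,.6174,1.697],[.5983,-.1992,.0992]),([-.3319,.4279,1.6238],[.5985,-.1937,.2447]),([-.5249,.3759,1.9528],[.4427,-.2426,.1596]),([-.2973,.5155,2.0872],[.4433,-.1234,.0594]),([-.608,.0797,2.0673],[.3434,-.2245,.2575]),([-.5951,.4974,1.9201],[.4464,-.2878,.1057]),([-.4771,.5518,2.0195],[.4421,-.2152,.0549]),([-.6401,.4317,2.0094],[.3994,-.2826,.1162]),([1.259,.4238,1.6307],[.1802,.5979,.2445])]
A=[];b=[]
for q,p in D:
  s1,c1,s2,c2=np.sin(q[1]),np.cos(q[1]),np.sin(q[1]+q[2]),np.cos(q[1]+q[2])
  A+=[[1,0,s1,c1,s2,c2],[0,1,c1,-s1,c2,-s2]]; b+=[np.hypot(p[0],p[1]),p[2]]
x,r,_,_=np.linalg.lstsq(np.array(A),np.array(b),rcond=None); print("a1,h-L3,L1,d1,L2,d2",np.round(x,4),r)
E
```

```text
{'time_s': 30.3833, 'joints': [-0.7725, 0.3861, 1.7956, -0.0002, 0.9604, -0.2973], 'tcp_pos': [0.4127, -0.3856, 0.2054], 'ee_rot': [0.8536, 0.5209, -0.0001, -0.0002], 'ft_force': [-0.0438, 0.1772, -0.7782], 'gripper_width': 0.0849, 'grip_force': 0.0}
[[0.457, 0.889, -0.0], [0.889, -0.457, 0.0], [0.0, -0.0, -1.0]]Traceback (most recent call last):
  File "<stdin>", line 4, in <module>
  File "h.py", line 31, in fit
    print(n,"c",np.round(c,1),"size",np.round(sz,1),"longdir deg",round(float(np.degrees(np.arctan2(l[1],l[0]))),1),"z",np.round(np.percentile(P[:,2],[2,50,98])*1000,1),len(P)); return c
                                                                                                                                 ~~~~~~~~~~~~~^^^^^^^^^^^^^^^^^^
    return _quantile_unchecked(
        a, q, axis, out, overwrite_input, method, keepdims, weights)
    return _ureduce(a,
                    func=_quantile_ureduce_func,
    ...<5 lines>...
                    overwrite_input=overwrite_input,
                    method=method)
    r = func(a, **kwargs)
    result = _quantile(arr,
                       quantiles=q,
    ...<2 lines>...
                       out=out,
                       weights=wgt)
    slices_having_nans = np.isnan(arr[-1, ...])
                                  ~~~^^^^^^^^^
IndexError: index -1 is out of bounds for axis 0 with size 0
```

View pics/w13.png

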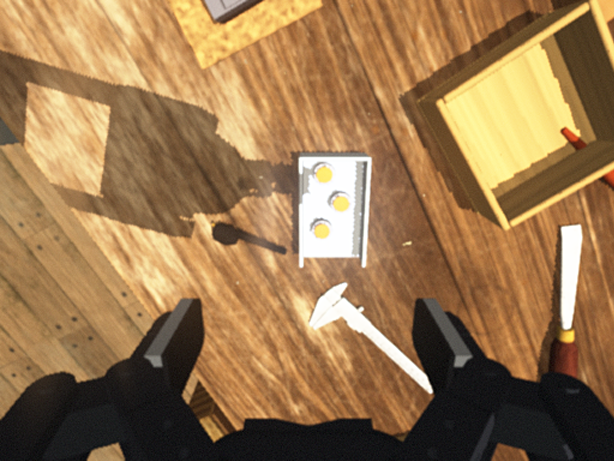

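The scoop is at (335,208), aligned with the tool, its back wall up and its open end down toward the calipers at (345,310). The bin is at (520,115).

```bash
cat > k.py <<'E'
import numpy as np
from scipy.optimize import least_squares
from scipy.spatial.transform import Rotation as R
D=[([1.2389,-.3446,1.7152],[.0868,.2883,.5759]),([-.4724,-.3475,1.7181],[.2713,-.126,.5753]),([-.4445,.1136,1.6835],[.4735,-.2124,.4006]),([-.3423,.5741,1.6846],[.5985,-.2006,.1305]),([-.3319,.4279,1.6238],[.5985,-.1937,.2447]),([-.5249,.3759,1.9528],[.4427,-.2426,.1596]),([-.2973,.5155,2.0872],[.4433,-.1234,.0594]),([-.608,.0797,2.0673],[.3434,-.2245,.2575]),([-.5951,.4974,1.9201],[.4464,-.2878,.1057]),([-.4771,.5518,2.0195],[.4421,-.2152,.0549]),([-.6401,.4317,2.0094],[.3994,-.2826,.1162]),([1.259,.4238,1.6307],[.1802,.5979,.2445]),([-.7725,.3861,1.7956],[.4127,-.3856,.2054])]
A=[];b=[]
for q,p in D:
  s1,c1,s2,c2=np.sin(q[1]),np.cos(q[1]),np.sin(q[1]+q[2]),np.cos(q[1]+q[2])
  A+=[[1,0,s1,c1,s2,c2],[0,1,c1,-s1,c2,-s2]]; b+=[np.hypot(p[0],p[1]),p[2]]
x,res,_,_=np.linalg.lstsq(np.array(A),np.array(b),rcond=None)
if __name__=="__main__": print("a1,h-L3,L1,d1,L2,d2",np.round(x,4),res)
E
python3 k.py; python3 - <<'E'
from h import *
W=np.load("w13.npz")["W"]
q=pts(W,.36,.5,-.49,-.33,.019,.04); fit(q,"dishwalls")
for m in manip.masks_of("wrist","dish")[:2]+manip.masks_of("wrist","old")[:4]:
  p=np.nanmedian(W[m["region"]],0); print(round(m["score"],2),np.round(p,4))
fit(pts(W,.5,.7,-.5,-.32,.048,.06),"bin")
b,V=cam("scene")
for y in(-.2137,-.1828,-.1519):
  Q=pts(V,.435,.45,y-.006,y+.006,.02,.06); print(y,np.round(np.median(Q[:,2]),4) if len(Q) else 0)
print(np.round(pts(V,.74,.85,-.7,-.35,.03,.3)[:,2].max(),3))
E
```

```text
a1,h-L3,L1,d1,L2,d2 [ 3.000e-04  2.600e-02  5.625e-01 -0.000e+00  4.850e-01  7.750e-02] [4.08961704e-06]
dishwalls c [ 428.6 -404.9] size [99.7 60.1] longdir deg 62.8 z [19.5 27.8 29.6] 911
0.74 [ 0.4318 -0.4012  0.0038]
0.75 [ 0.438  -0.4013  0.0145]
0.7 [ 0.4119 -0.4167  0.0141]
0.49 [ 0.4367 -0.3715  0.0143]
bin c [ 598.9 -405.8] size [120.6 120.3] longdir deg 7.0 z [48.4 54.8 56.7] 3938
-0.2137 0.0332
-0.1828 0.0344
-0.1519 0.0318
0.106
```

```bash
cat >> k.py <<'E'
C=R.from_euler('z',90,degrees=True)
def fk(q,L3):
    t=q[1]+q[2]; h=x[1]+L3
    r=x[0]+x[2]*np.sin(q[1])+x[4]*np.sin(t)+x[5]*np.cos(t); z=h+x[2]*np.cos(q[1])+x[4]*np.cos(t)-x[5]*np.sin(t)
    Rm=R.from_euler('ZYZYZ',[q[0],t,q[3],q[4],q[5]])*C if False else R.from_rotvec([0,0,q[0]])*R.from_rotvec([0,t,0])*R.from_rotvec([0,0,q[3]])*R.from_rotvec([0,q[4],0])*R.from_rotvec([0,0,q[5]])*C
    return np.array([r*np.cos(q[0]),r*np.sin(q[0]),z])+Rm.apply([0,0,L3]),Rm
def ik(p,Rm,q0,L3):
    def f(q):
        P,M=fk(q,L3); return np.r_[(P-p)*5,(M.inv()*Rm).as_rotvec()]
    o=least_squares(f,q0); return o.x,np.abs(o.fun).max()
E
python3 - <<'E'
from k import *
q0=np.array([-.7725,.3861,1.7956,0,.9604,-.2973]); P,M=fk(q0,.27); print(np.round(P,4),np.round(M.as_matrix(),2).tolist())
R0=R.from_matrix(np.array([[.457,.889,0],[.889,-.457,0],[0,0,-1]]))
for L3 in(.2,.27,.34):
  q=q0
  for th in(0,10,20,30,40,50,60,65,70):
    t=np.radians(th); c,s=np.cos(t),np.sin(t)
    p=np.array([.6355,-.335,.085])+R0.apply(np.array([-50+50*c-14*s,0,14-50*s-14*c])/1000)
    q,e=ik(p,R0*R.from_rotvec([0,t,0]),q,L3); print(L3,th,np.round(q,2),round(e,4))
E
```

```text
[ 0.4045 -0.3942  0.2054] [[0.46, 0.89, -0.0], [0.89, -0.46, 0.0], [0.0, -0.0, -1.0]]
0.2 0 [-0.49  0.74  1.48 -0.    0.92 -0.01] 0.0
0.2 10 [-0.54  0.74  1.48  0.21  0.95 -0.19] 0.0
0.2 20 [-0.59  0.74  1.47  0.41  1.01 -0.35] 0.0
0.2 30 [-0.64  0.76  1.46  0.59  1.1  -0.48] 0.0
0.2 40 [-0.69  0.78  1.44  0.74  1.2  -0.59] 0.0
0.2 50 [-0.73  0.82  1.42  0.87  1.32 -0.67] 0.0
0.2 60 [-0.77  0.86  1.4   0.99  1.44 -0.74] 0.0
0.2 65 [-0.78  0.89  1.39  1.04  1.51 -0.76] 0.0
0.2 70 [-0.8   0.91  1.38  1.1   1.57 -0.78] 0.0
0.27 0 [-0.49  0.74  1.48 -0.    0.92 -0.01] 0.0
0.27 10 [-0.55  0.74  1.48  0.21  0.95 -0.21] 0.0
0.27 20 [-0.62  0.75  1.46  0.41  1.02 -0.38] 0.0
0.27 30 [-0.69  0.78  1.44  0.57  1.12 -0.52] 0.0
0.27 40 [-0.75  0.82  1.41  0.72  1.23 -0.63] 0.0
0.27 50 [-0.8   0.87  1.38  0.84  1.35 -0.72] 0.0
0.27 60 [-0.84  0.93  1.35  0.95  1.48 -0.78] 0.0
0.27 65 [-0.86  0.97  1.33  1.    1.55 -0.8 ] 0.0
0.27 70 [-0.88  1.    1.31  1.04  1.61 -0.82] 0.0
0.34 0 [-0.49  0.74  1.48 -0.    0.92 -0.01] 0.0
0.34 10 [-0.57  0.74  1.47  0.21  0.96 -0.22] 0.0
0.34 20 [-0.66  0.76  1.45  0.4   1.03 -0.41] 0.0
0.34 30 [-0.73  0.8   1.42  0.56  1.14 -0.56] 0.0
0.34 40 [-0.81  0.86  1.38  0.69  1.26 -0.67] 0.0
0.34 50 [-0.87  0.93  1.33  0.8   1.39 -0.76] 0.0
0.34 60 [-0.92  1.01  1.27  0.9   1.53 -0.81] 0.0
0.34 65 [-0.94  1.05  1.24  0.95  1.59 -0.83] 0.0
0.34 70 [-0.95  1.1   1.21  0.99  1.66 -0.85] 0.0
```

Emit:
apply_moves:
  plan:
    - [[0,0,0,-3,8,40,1],[0,0,0,-7,16,80,1],[0,0,0,-10,23,115,1],[0,0,0,-10,23,150,1],[0,0,0,-10,23,180,1],[0,0,0,-10,23,191,1],[0,0,0,-10,23,191,1],[0,0,0,-10,23,191,0.8]]
  newtons: 50

```text
time_s: 31.25
tcp_pos: [0.43, -0.4038, 0.0147]
ee_rot: [0.853, 0.522, -0.0, -0.0]
ft_force: [-0.2, -0.0, 0.5]
gripper_width: 0.0756
grip_force: 0.0
```

Emit:
apply_moves:
  plan:
    - [[0,0,0,0,0,0,0.7],[0,0,0,0,0,0,0.6],[0,0,0,0,0,0,0.5],[0,0,0,0,0,0,0.5],[0,0,0,0,0,0,0.5]]

```text
time_s: 31.67
tcp_pos: [0.4308, -0.4053, 0.0166]
ee_rot: [0.853, 0.521, 0.001, 0.002]
ft_force: [0.8, 2.0, 8.0]
gripper_width: 0.0589
grip_force: 55.4
```

Emit:
apply_moves:
  plan:
    - [[0,0,0,0,0,-4,0.5],[0,0,0,0,0,-14,0.5],[0,0,0,0,0,-29,0.5],[0,0,0,0,0,-48,0.5],[0,0,0,0,0,-68,0.5],[0,0,0,0,0,-86,0.5],[0,0,0,0,0,-100,0.5],[0,0,0,0,0,-106,0.5]]

```text
time_s: 32.33
tcp_pos: [0.4304, -0.4052, 0.1234]
ee_rot: [0.853, 0.521, 0.0, 0.002]
ft_force: [-0.2, -0.1, -1.3]
gripper_width: 0.0591
grip_force: 54.3
```

Emit:
apply_moves:
  plan:
    - [[0,0,0,3,3,0,0.5],[0,0,0,10,10,0,0.5],[0,0,0,20,19.5,0,0.5],[0,0,0,33,32,0,0.5],[0,0,0,49,47,0,0.5],[0,0,0,66,64,0,0.5],[0,0,0,83,81,0,0.5],[0,0,0,99,96,0,0.5]]

```text
time_s: 33.0
tcp_pos: [0.5623, -0.3585, 0.1189]
ee_rot: [0.853, 0.521, -0.0, -0.001]
ft_force: [-0.4, 0.1, -0.8]
gripper_width: 0.0591
grip_force: 54.2
```

Emit:
apply_moves:
  plan:
    - [[0,0,0,14.5,14,0,0.5],[0,0,0,26.5,26,0,0.5],[0,0,0,37,36,0,0.5],[0,0,0,45,44,4,0.5],[0,0,0,51,49.5,12,0.5],[0,0,0,54.5,53,22,0.5],[0,0,0,57,55,30,0.5],[0,0,0,57.5,55.5,34,0.5]]

```text
time_s: 33.67
tcp_pos: [0.6348, -0.3337, 0.0838]
ee_rot: [0.853, 0.521, -0.001, -0.001]
ft_force: [-1.0, 0.1, -1.1]
gripper_width: 0.059
grip_force: 54.2
```

Emit:
apply_moves:
  plan:
    - [[0,0,0,0,0,0,0.5],[0,0,0,0,0,0,0.5]]

```text
time_s: 33.83
tcp_pos: [0.635, -0.3345, 0.0856]
ee_rot: [0.854, 0.521, -0.0, -0.001]
ft_force: [-0.1, -0.2, -2.3]
gripper_width: 0.0592
grip_force: 54.2
```

```bash
python3 - <<'E'
from h import *
st()
a,W=cam("wrist"); save("w14",a,None,1.2)
fit(pts(W,.5,.7,-.5,-.38,.048,.06),"bin")
fit(pts(W,.5,.75,-.45,-.2,.085,.105),"scoop")
E
```

```text
{'time_s': 33.8333, 'joints': [-0.5014, 0.7396, 1.4829, -0.0001, 0.9205, -0.0263], 'tcp_pos': [0.635, -0.3345, 0.0856], 'ee_rot': [0.8536, 0.5209, -0.0004, -0.0006], 'ft_force': [-0.0535, -0.2234, -2.2546], 'gripper_width': 0.0592, 'grip_force': 54.2302}
[[0.457, 0.889, -0.001], [0.889, -0.457, 0.001], [-0.0, -0.001, -1.0]]
bin c [ 663.4 -453.7] size [12.   5.8] longdir deg 65.9 z [49.5 55.  56.2] 87
scoop c [ 635.7 -334.8] size [98.2 86.5] longdir deg 63.4 z [ 85.2  96.5 103.8] 7889
```

View pics/w14.png

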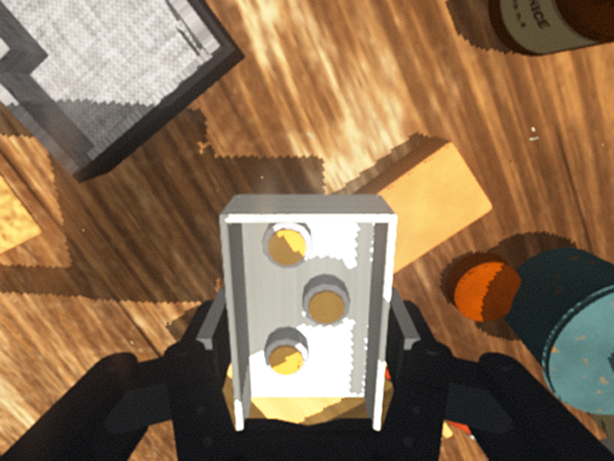

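The scoop is held with 3 used cells, at (288,243), (325,300) and (286,355), its lip over the box. Pour.

Emit:
apply_moves:
  plan:
    - [[0,7,0,-2.1,0,-6,0.5],[0,14,0,-4.9,0,-11.7,0.5],[0,21,0,-8.3,0,-17,0.5],[0,28,0,-12.4,0,-21.8,0.5],[0,35,0,-17.1,0,-26.1,0.5],[0,42,0,-22.2,0,-29.9,0.5],[0,49,0,-27.8,0,-32.9,0.5],[0,56,0,-33.6,0,-35.3,0.5]]

```text
time_s: 34.55
tcp_pos: [0.6204, -0.3665, 0.1239]
ee_rot: [0.753, 0.46, 0.403, -0.244]
ft_force: [0.4, 0.8, -1.8]
gripper_width: 0.059
grip_force: 54.2
```

Emit:
apply_moves:
  plan:
    - [[0,4,0,-1.1,0,-3.5,0.5],[0,8,0,-2.4,0,-6.8,0.5],[0,12,0,-4,0,-10.1,0.5],[0,12,0,-4,0,-10.1,0.5],[0,12,0,-4,0,-10.1,0.5],[0,12,0,-4,0,-10.1,0.5],[0,12,0,-4,0,-10.1,0.5],[0,12,0,-4,0,-10.1,0.5]]

```text
time_s: 35.22
tcp_pos: [0.6163, -0.3733, 0.1252]
ee_rot: [0.707, 0.433, 0.477, -0.291]
ft_force: [0.9, 0.0, -2.2]
gripper_width: 0.0589
grip_force: 54.4
```

```bash
python3 - <<'E'
from h import *
st()
a,W=cam("wrist"); b,V=cam("scene"); c,U=cam("top")
a=cv2.resize(a,(400,300)); b=cv2.resize(b[170:270,220:350],(400,300),interpolation=cv2.INTER_CUBIC); c=cv2.resize(c[140:230,220:340],(400,300),interpolation=cv2.INTER_CUBIC)
save("w15",np.vstack([np.hstack([a,b]),np.hstack([c,c])]))
E
```

```text
{'time_s': 35.2167, 'joints': [-0.9043, 1.0054, 1.2947, 1.0022, 1.6082, -0.8275], 'tcp_pos': [0.6163, -0.3733, 0.1252], 'ee_rot': [0.7075, 0.4331, 0.4769, -0.2907], 'ft_force': [0.8997, 0.0035, -2.2437], 'gripper_width': 0.0589, 'grip_force': 54.4357}
[[0.17, 0.89, 0.423], [0.336, -0.456, 0.824], [0.927, 0.002, -0.376]]
```

View pics/w15.png

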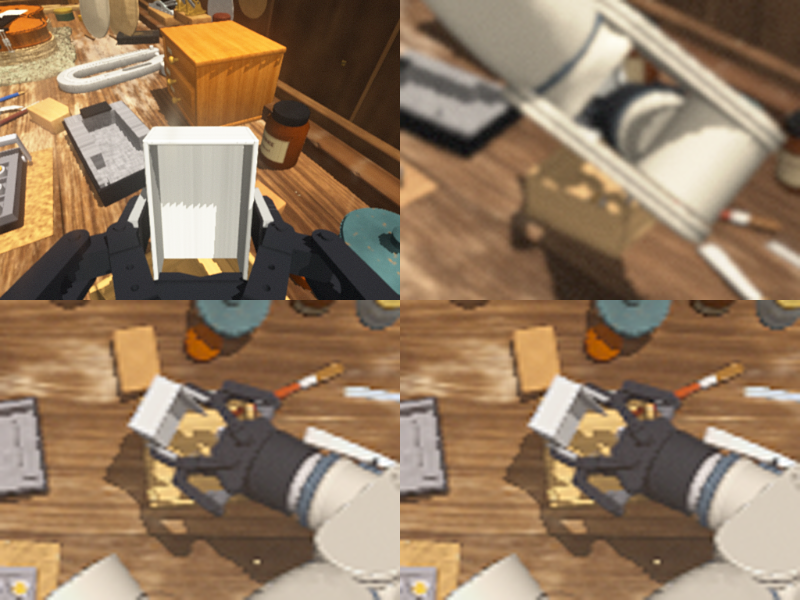

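The wrist view shows the scoop empty. I tilt it back upright and return it.

Emit:
apply_moves:
  plan:
    - [[0,-7,0,1.3,0,6.2,0.5],[0,-14,0,1.9,0,12.5,0.5],[0,-21,0,1.7,0,18.8,0.5],[0,-28,0,0.7,0,25.1,0.5],[0,-35,0,-1,0,31.2,0.5],[0,-42,0,-3.5,0,37.1,0.5],[0,-49,0,-6.6,0,42.5,0.5],[0,-56,0,-10.4,0,47.7,0.5]]

```text
time_s: 36.03
tcp_pos: [0.635, -0.338, 0.0983]
ee_rot: [0.849, 0.519, 0.088, -0.051]
ft_force: [-0.8, 0.0, -1.7]
gripper_width: 0.059
grip_force: 54.3
```

Emit:
apply_moves:
  plan:
    - [[0,-6,0,1.2,0,5.3,0.5],[0,-12,0,1.8,0,10.7,0.5],[0,-12,0,1.8,0,10.7,0.5],[0,-12,0,1.8,0,10.7,0.5]]

```text
time_s: 36.37
tcp_pos: [0.6365, -0.3321, 0.0864]
ee_rot: [0.853, 0.523, 0.001, -0.001]
ft_force: [-0.5, 1.4, -1.2]
gripper_width: 0.0592
grip_force: 54.3
```

Emit:
apply_moves:
  plan:
    - [[0,0,0,0,0,-20,0.5],[0,0,0,-5,-5,-40,0.5],[0,0,0,-20,-20,-45,0.5],[0,0,0,-40,-40,-45,0.5],[0,0,0,-60,-60,-45,0.5],[0,0,0,-80,-80,-45,0.5],[0,0,0,-100,-100,-45,0.5],[0,0,0,-120,-120,-45,0.5]]

```text
time_s: 37.03
tcp_pos: [0.4723, -0.3874, 0.1317]
ee_rot: [0.854, 0.52, 0.001, -0.001]
ft_force: [-0.4, -0.4, -1.1]
gripper_width: 0.0592
grip_force: 54.4
```

Emit:
apply_moves:
  plan:
    - [[0,0,0,-15,-12,0,0.5],[0,0,0,-28,-24,0,0.5],[0,0,0,-35,-30,0,0.5],[0,0,0,-36,-31,20,0.5],[0,0,0,-36,-31,50,0.5],[0,0,0,-36,-31,75,0.5],[0,0,0,-36,-31,95,0.5],[0,0,0,-36,-31,100,0.5]]

```text
time_s: 37.7
tcp_pos: [0.4286, -0.4032, 0.0284]
ee_rot: [0.854, 0.52, 0.0, -0.003]
ft_force: [-0.6, 0.9, -2.2]
gripper_width: 0.0592
grip_force: 54.3
```

```bash
python3 - <<'E'
from h import *
st()
a,W=cam("wrist"); save("w16",a,None,1.2)
Q=pts(W,.36,.5,-.5,-.33,-.01,.04); print(np.round(np.percentile(Q[:,2],[2,10,50,90]),4))
E
```

```text
{'time_s': 37.7, 'joints': [-0.7759, 0.6868, 1.8026, 0.0025, 0.657, -0.3016], 'tcp_pos': [0.4286, -0.4032, 0.0284], 'ee_rot': [0.8539, 0.5204, 0.0001, -0.0025], 'ft_force': [-0.5592, 0.9155, -2.1555], 'gripper_width': 0.0592, 'grip_force': 54.3044}
[[0.458, 0.889, -0.002], [0.889, -0.458, 0.004], [0.003, -0.004, -1.0]]
[-0.0006 -0.0001  0.0011  0.0262]
```

Lower step by step until contact, then release and back off.

Emit:
apply_moves:
  plan:
    - [[0,0,0,0,0,3,0.5],[0,0,0,0,0,6,0.5],[0,0,0,0,0,9,0.5],[0,0,0,0,0,11,0.5],[0,0,0,0,0,11,0.5]]

```text
time_s: 38.17
tcp_pos: [0.4305, -0.4042, 0.0207]
ee_rot: [0.853, 0.521, 0.0, 0.0]
ft_force: [-0.3, -0.2, -0.9]
gripper_width: 0.0588
grip_force: 54.3
```

Emit:
apply_moves:
  plan:
    - [[0,0,0,0,0,1,0.5],[0,0,0,0,0,2,0.5],[0,0,0,0,0,2,0.5]]

```text
time_s: 38.42
tcp_pos: [0.4304, -0.404, 0.0184]
ee_rot: [0.853, 0.521, 0.0, 0.0]
ft_force: [0.3, 0.1, -0.0]
gripper_width: 0.0596
grip_force: 54.3
```

Emit:
apply_moves:
  plan:
    - [[0,0,0,0,0,1,0.5],[0,0,0,0,0,1,0.5],[0,0,0,0,0,1,0.7],[0,0,0,0,0,1,0.85],[0,0,0,0,0,1,1],[0,0,0,0,0,1,1],[0,0,0,0,0,-10,1],[0,0,0,0,0,-35,1]]

```text
time_s: 39.08
tcp_pos: [0.4288, -0.4025, 0.0517]
ee_rot: [0.853, 0.521, -0.001, -0.003]
ft_force: [1.6, 0.1, -0.6]
gripper_width: 0.0858
grip_force: 0.0
```

Emit:
apply_moves:
  plan:
    - [[0,0,0,0,0,-35,1],[0,0,0,0,0,-70,1],[0,0,0,0,0,-105,1],[0,0,0,5,15,-140,1],[0,0,0,10,30,-175,1],[0,0,0,10,45,-210,1],[0,0,0,10,50,-230,1],[0,0,0,10,50,-230,1]]

```text
time_s: 39.75
tcp_pos: [0.4824, -0.42, 0.2904]
ee_rot: [0.853, 0.521, 0.002, 0.005]
ft_force: [0.4, -0.2, 0.5]
gripper_width: 0.0854
grip_force: 0.0
```

```bash
python3 - <<'E'
from h import *
st()
a,W=cam("wrist"); save("w17",a,None,1.5)
fit(pts(W,.36,.5,-.5,-.33,.019,.04),"dishwalls")
Q=pts(W,.36,.5,-.5,-.33,.019,.04); l=np.array([.457,.889]); t=(Q[:,:2]-[.43,-.404])@l
for k in(-.04,-.02,0,.02,.04): m=abs(t-k)<.01; print(k,np.round(np.percentile(Q[m,2],80),4))
for y in(-.2137,-.1828,-.1519): 
  q=pts(W,.428,.456,y-.014,y+.014,.0335,.045); fit(q,"seated") if len(q) else print("none",y)
fit(pts(W,.54,.66,-.47,-.34,.012,.04),"inbin")
for m in manip.masks_of("wrist","old")[:6]+manip.masks_of("wrist","cell")[:6]:
  p=np.nanmedian(W[m["region"]],0); print(round(m["score"],2),m["box"],np.round(p,4))
E
```

```text
{'time_s': 39.75, 'joints': [-0.7351, 0.3947, 1.5631, 0.0001, 1.1726, -0.2614], 'tcp_pos': [0.4824, -0.42, 0.2904], 'ee_rot': [0.8533, 0.5214, 0.0016, 0.0053], 'ft_force': [0.394, -0.1801, 0.474], 'gripper_width': 0.0854, 'grip_force': 0.0}
[[0.456, 0.89, 0.008], [0.89, -0.456, -0.007], [-0.003, 0.011, -1.0]]
dishwalls c [ 430.9 -404.9] size [99.  60.2] longdir deg 62.9 z [19.9 27.8 29.8] 580
-0.04 0.0286
-0.02 0.0286
0 0.0286
0.02 0.0286
0.04 0.0287
seated c [ 442.5 -216.8] size [12.5 18. ] longdir deg -26.5 z [33.7 35.3 37.1] 150
none -0.1828
none -0.1519
inbin c [ 596.4 -404.1] size [114.8 115.9] longdir deg -83.0 z [12.7 20.2 39.1] 1960
0.69 [345.6, 105.1, 15.8, 15.9] [ 0.6166 -0.4339  0.0182]
0.63 [312.5, 122.7, 18.5, 11.7] [ 0.5724 -0.4349  0.0182]
0.54 [314.6, 92.7, 12.3, 15.2] [ 0.587  -0.4026  0.0176]
0.69 [109.3, 0.0, 58.0, 33.0] [ 0.4318 -0.2236  0.0273]
0.65 [130.1, 0.0, 19.9, 16.8] [ 0.4433 -0.2174  0.0341]
0.42 [314.0, 91.3, 15.3, 17.1] [ 0.5872 -0.4023  0.0174]
```

View pics/w17.png

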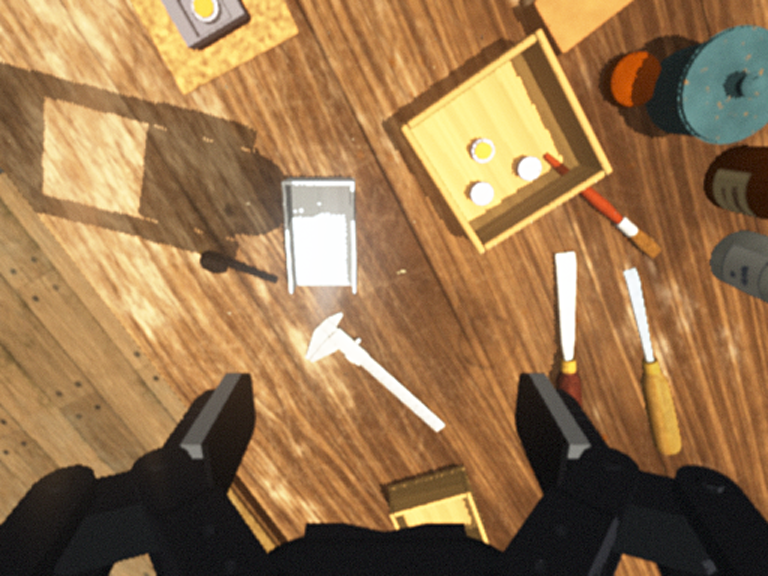

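All three used cells are in the box, at (483,151), (530,168) and (482,193), and the scoop stands upright and empty at (320,237). Last, I check the three bays.

Emit:
apply_moves:
  plan:
    - [[0,0,0,12,-14,0,1],[0,0,0,28,-33,0,1],[0,0,0,46,-52,0,1],[0,0,0,60,-70,0,1],[0,0,0,74,-86,0,1],[0,0,0,84,-99,0,1],[0,0,0,84,-99,0,1],[0,0,0,84,-99,0,1]]

```text
time_s: 40.57
tcp_pos: [0.4287, -0.2972, 0.2823]
ee_rot: [0.853, 0.522, -0.0, -0.001]
ft_force: [0.1, 0.1, 0.0]
gripper_width: 0.0854
grip_force: 0.0
```

```bash
python3 - <<'E'
from h import *
s=st()
a,W=cam("wrist")
for y in(-.2137,-.1828,-.1519): 
  q=pts(W,.428,.456,y-.014,y+.014,.0335,.045); fit(q,"seated") if len(q) else print("none",y)
fit(pts(W,.41,.475,-.24,-.14,.029,.0335),"back")
fit(pts(W,.36,.5,-.5,-.33,.019,.04),"dish")
for n in("maple","cork"):
  for m in manip.masks_of("top",n)[:0]: pass
E
```

```text
{'time_s': 40.5667, 'joints': [-0.6289, 0.2277, 1.8206, -0.0002, 1.0956, -0.1553], 'tcp_pos': [0.4287, -0.2972, 0.2823], 'ee_rot': [0.8532, 0.5215, -0.0005, -0.001], 'ft_force': [0.1488, 0.0945, 0.0119], 'gripper_width': 0.0854, 'grip_force': 0.0}
[[0.456, 0.89, -0.002], [0.89, -0.456, 0.001], [0.0, -0.002, -1.0]]
seated c [ 443.4 -214.1] size [17.9 17.5] longdir deg 16.8 z [33.6 35.1 36.7] 165
seated c [ 444.6 -183.4] size [17.7 18.4] longdir deg -34.7 z [33.6 35.  36.7] 184
seated c [ 444.9 -152.6] size [18.9 17.4] longdir deg 26.3 z [33.6 35.1 37. ] 198
back c [ 441.8 -185. ] size [90.  50.1] longdir deg 89.8 z [29.6 31.4 33.3] 1919
dish c [ 431.1 -404.8] size [99.7 60.4] longdir deg 62.9 z [19.5 27.6 29.8] 560
```

All three cells are seated and the scoop is level, so I hand the job in.

```bash
python3 -c "
from plant import manip
print(manip.job_done())"
```

```text
the job is handed in; nothing more can be done
None
```

The job is handed in: the logger lies face down on the mat with all three fresh cells seated in their bays, the three used cells are in the wooden box, and the empty scoop stands upright on the bench; no verdict came back, and I didn't re-measure the maple and cork blocks at the end.

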